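Put the measuring kit back in its caddy

TASK

The measuring is done: put the kit back in its wooden caddy. The V-block goes flat in the square recess, the ball standard goes upright in the round recess, set down gently and not dropped, and the two rings go over the post, large ring below and small ring lying on top of it. The plain block and the solid disc are not part of this kit: leave them where they lie.

Things in the scene. Friction and masses are not known exactly. Their poses are not given: they have to be found in the camera images.
- caddy: Shallow wooden tray, 130 (x) by 360 (y) by 10 mm high, lying on the granite plate (z = 0); it does not move. Origin: centre of its underside. Its floor is 6 mm thick, its rim 10 mm high; a low wire loop (10 mm high) reaches out 22 mm at either end. The three nests stand on its floor in a row along its y, 110 mm apart, middle one at its centre; which nest is where changes.
- post_nest: Grey plastic disc, 72 mm diameter, 4 mm thick, with an upright steel post in its centre, 12 mm diameter, its top 38 mm above the disc's underside. No walls. Fixed. Origin: centre of its underside.
- square_nest: Grey plastic square recess: outside 74 by 74 mm, inside 64 by 64 mm, floor 4 mm thick, walls up to 12 mm above its underside. Fixed, sides parallel to the caddy's. Origin: centre of its underside.
- cup_nest: Grey plastic round recess: outside diameter 78 mm, inside diameter 68 mm, floor 4 mm thick, walls up to 12 mm above its underside. Fixed. Origin: centre of its underside.
- vee_block: Steel V-block, 44 by 44 mm, 36 mm high, with a V groove (30 mm wide, 15 mm deep) along its own x in its top; about 0.4 kg. Origin: centre of its underside, z up; it stands on the plate.
- ball_standard: Ball standard: a dark steel foot (48 mm diameter, 10 mm high), on it a dark steel collar (30 mm diameter, from 10 to 34 mm high, good to grip) and a white ceramic ball (26 mm diameter, centre 42 mm up); 55 mm high in all, about 0.2 kg. A delicate reference piece: a fall of more than 10 mm into its nest (0.45 m/s) spoils it. Origin: centre of its underside, z up.
- large_ring: Steel setting ring lying flat, 60 mm outside, 30 mm hole, 16 mm thick, about 0.26 kg. Origin: centre of its underside, z up.
- small_ring: Steel setting ring lying flat, 44 mm outside, 30 mm hole, 14 mm thick, about 0.09 kg. Origin: centre of its underside, z up.
- plain_block: Look-alike, not of this kit: plain steel block without a groove, 44 by 44 by 36 mm high. Origin: centre of its underside. Stays where it is.
- solid_disc: Look-alike, not of this kit: solid steel disc without a hole, 60 mm diameter, 16 mm thick. Origin: centre of its underside. Stays where it is.
Not all that is in view belongs to the job. What is shaped like the ball_standard but turquoise is not meant.

How it is judged:
At the end, for the whole second after the job is handed in: V-block flat on the square recess floor (centre within 16 mm), ball standard upright on the round recess floor (13 mm), large ring flat on the post's disc, small ring flat on it, both round the post (12 mm); heights within 3 mm, tilts under 0.1 rad, all at rest (horizontal distance between vee_block and square_nest below 0.016 m and z of vee_block in the frame of square_nest between 0.001 and 0.007 m and angle between each of vee_block, ball_standard, large_ring, small_ring's own z axis and vertical below 0.1 rad and linear speed of each of vee_block, ball_standard, large_ring, small_ring below 0.02 m/s and angular speed of each of vee_block, ball_standard, large_ring, small_ring below 0.2 rad/s and horizontal distance between ball_standard and cup_nest below 0.013 m and z of ball_standard in the frame of cup_nest between 0.001 and 0.007 m and horizontal distance between each of large_ring, small_ring and post_nest below 0.012 m and z of large_ring in the frame of post_nest between 0.001 and 0.007 m and z of small_ring in the frame of post_nest between 0.017 and 0.023 m); the robot touches nothing.
It fails at once if plain block moved more than 20 mm (distance of plain_block from where it was at the start of the episode above 0.02 m).
It fails at once if solid disc moved more than 20 mm (distance of solid_disc from where it was at the start of the episode above 0.02 m).
It fails at once if ball standard dropped into its nest: faster than 0.45 m/s there (horizontal distance between ball_standard and cup_nest below 0.03 m and z of ball_standard in the frame of cup_nest below 0.03 m and linear speed of ball_standard above 0.45 m/s).
It also fails if it takes over 120 s, if anything falls off the work surface, if the arm or the gripper's body presses on something with over 40 N, if the wrist force passes 120 N, or if a joint passes its speed limit or range.

ROBOT

A 6-joint arm with a two-finger parallel gripper is mounted at the origin on the work surface. World frame = base frame: x ahead of the robot, y to its left, z up, the work surface at z = 0. Lengths are in m, angles in rad, forces in N, time in s.
With the tool pointing down it reaches from about 0.35 to 0.975 m from the base axis. Payload 4.9 kg.
Tool frame: the origin (TCP) lies at the very end of the fingers, on their centre line; the grasp point (between the pads) lies 19 mm behind it (ctrl.grasp_offset is the distance from the TCP to the grasp point, in m); y points along the fingers, z is the direction in which the jaws open and shut, and the axes are right-handed (so a half turn about y gives the same grasp; the last joint's range is limited). The gripper opens to 85 mm and grips with 20 to 120 N. Pads are 22 mm wide; open, the fingers measure 114 mm over their backs; the gripper's body (76 mm by 85 mm) begins 54 mm behind the grasp point. The pads swing forward as they close: fully open they stand 13 mm farther back than shut.
Start: joints at [1.166, 0.053, 1.613, -0, 1.476, -0.119], TCP at [0.176, 0.6, 0.231] pointing down, gripper open.
Joint ranges: [-3.01, 3.01], [-1.01, 2.22], [0.06, 2.58], [-1.02, 4.17], [0.09, 2.62], [-3.14, 3.14]. Speed limits (rad/s): [2.57, 2.57, 3.14, 3.14, 3.14, 3.14].

INTERFACE

Orientations are given as a rotation vector (axis times angle).
In Python, from station import ctrl, eyes, finish_job, find_in, regions_of, pinpoint gives the robot as it stands.
- The arm moves only by the tool play_rows, never from a script. Its argument "moves" is a list of rows, each an object of numbers: "x", "y", "z": the shift along the world's x, y, z in cm; "turn": the turn about the world's z in degrees; "jaw": the finger opening in cm, from 0 to 8.54. A call has 1 to 8 rows; each row shifts and turns the commanded pose from where the row before left it; what a row does not reach is not made up. A row lasts 1/12 s, in which the tool goes at most 41.7 mm and 7.16 degrees, less where a joint would pass 70% of its speed; a pose out of reach is approached as far as the arm can. A call is refused whole if a number of a shift passes 4.17 or a number of a turn 7.16, either way. A call with a gripper value outside its range is refused whole. The fingers move at their own pace and stop on an object; "squeeze" is the grip in N (left out, the last holds). Time passes only in rows, so rows that do not move let the fingers close. It gives the time, the measured TCP pose, the force and the opening at its end, in the units of the state.
- ctrl.get_obs(): the state, without advancing time (a new reading comes with each control period).
- eyes.get_image(name): name is "scene" or "top"; returns a dict with "img" (420x560x3 uint8, red, green, blue), "camera_matrix" (3x3 intrinsics, pixels), "D" ([k1, k2, p1, p2, k3] as OpenCV has them; the pictures are not rectified), "cam_to_world" (4x4, takes a point from camera to world coordinates). Camera axes: x right, y up, looking along -z (the intrinsics and any distortion apply to the point x, -y, -z); pixel columns grow to the right and rows downward; lengths in m; the calibration is good to about 2 mm. A picture is of the moment at which its call begins. There is no depth.
- finish_job(): hands the job in, once; it reports no verdict.
Trained networks look in the newest picture that a camera, given by its name, has taken for a name from the list of things; names that differ only in an ending like _2 or _b are one class to them, and where a whole thing is asked for, a point or a joint stands for the part that bears it (a point fixed in the world has none). Each returns a list of dicts, best first, with "score" (0 to 1); they miss things now and then, are a little off and sometimes report something else, mostly with a low value. They report only what shows in the picture. A call takes as long as a camera call. They do not tell look-alikes from the thing itself.
- find_in(camera, query): "point" ([column, row] in pixels, amid what is visible of it).
- regions_of(camera, query): "pixels" (420x560 bool, what is visible of it) and "point" ([column, row] in pixels, amid what is visible of it).
- pinpoint(camera, query): "point" ([column, row] in pixels: a listed point, or the origin of a listed thing).
The state is a dict: "t": time; "q": joint angles; "dq": joint speeds; "effort": joint torques, N m; "tool_pos": TCP position; "tool_rot": TCP orientation; "contact_force": force on the tool from outside, world axes, zero at the start; "wrist_torque": the same for the moment, N m; "opening": finger opening in m.
Only numpy, scipy, OpenCV 4.12 (cv2) and the standard library are available. Lean on these libraries where they do the work, as an engineer would, in place of code of your own. Each camera call takes 0.05 s, during which the arm holds its last target.

## Working session

There is one attempt and no reset: what is moved stays moved. The work goes in short steps, Python scripts to look and compute and a tool call to move; the robot and the scene stay as the last step left them, time stands still between calls to the robot, and variables do not carry over. Pictures are saved under pics/ and viewed, and the job is handed in when it is done.

Besides the shell and the picture viewer there is one more tool, called after "Call:" by a JSON object that holds its "name" and its "arguments", one argument or row to a line. play_rows: Moves the arm, as the interface text tells. Its arguments: {"type":"object","properties":{"moves":{"type":"array"},"squeeze":{"type":"number"}},"required":["moves"]}

```bash
mkdir -p pics; ls; cat > h.py <<'E'
import numpy as np, cv2
from station import ctrl, eyes, finish_job, find_in, regions_of, pinpoint
def ray(im,p):
    K=np.array(im["camera_matrix"],float);D=np.array(im["D"],float);T=np.array(im["cam_to_world"])
    u=cv2.undistortPoints(np.array([[p]],float),K,D)[0,0]
    d=T[:3,:3]@np.array([u[0],-u[1],-1.]);return T[:3,3],d
def at_z(im,p,z):
    o,d=ray(im,p);return o+d*(z-o[2])/d[2]
def proj(im,P):
    K=np.array(im["camera_matrix"],float);D=np.array(im["D"],float);T=np.array(im["cam_to_world"])
    c=(np.atleast_2d(P)-T[:3,3])@T[:3,:3];c=c*[1,-1,-1]
    return cv2.projectPoints(c,np.zeros(3),np.zeros(3),K,D)[0][:,0]
def save(im,n): cv2.imwrite(n,im["img"][:,:,::-1])
E
python3 - <<'E'
from h import *
for c in("top","scene"):
    im=eyes.get_image(c);save(im,f"pics/{c}0.png");print(c,np.round(im["cam_to_world"],3).tolist(),np.round(im["camera_matrix"],0).tolist())
    for q in "caddy post_nest square_nest cup_nest vee_block ball_standard large_ring small_ring plain_block solid_disc".split():
        r=pinpoint(c,q);f=regions_of(c,q)
        print(q,[(np.round(a["point"]).tolist(),round(a["score"],2),np.round(at_z(im,a["point"],0.0)[:2],3).tolist()) for a in r[:3]],[(np.round(a["point"]).tolist(),round(a["score"],2),int(a["pixels"].sum())) for a in f[:3]])
o=ctrl.get_obs();print(o, ctrl.grasp_offset)
E
```

```text
pics
top [[0.011, 0.996, -0.094, 0.388], [-1.0, 0.01, -0.013, -0.035], [-0.012, 0.094, 0.995, 1.083], [0.0, 0.0, 0.0, 1.0]] [[397.0, 0.0, 288.0], [0.0, 397.0, 211.0], [0.0, 0.0, 1.0]]
caddy [([260.0, 157.0], 0.71, [0.641, 0.059])] [([271.0, 158.0], 0.85, 4349)]
post_nest [([298.0, 151.0], 0.79, [0.658, -0.049]), ([224.0, 160.0], 0.47, [0.63, 0.16])] [([301.0, 147.0], 0.66, 500)]
square_nest [([220.0, 159.0], 0.93, [0.634, 0.17])] [([219.0, 158.0], 0.81, 739)]
cup_nest [([256.0, 155.0], 0.56, [0.647, 0.068])] [([257.0, 157.0], 0.59, 560)]
vee_block [([261.0, 234.0], 0.69, [0.426, 0.052])] [([261.0, 235.0], 0.55, 297)]
ball_standard [([378.0, 276.0], 0.78, [0.314, -0.269]), ([419.0, 268.0], 0.62, [0.338, -0.382]), ([396.0, 215.0], 0.6, [0.482, -0.319])] [([379.0, 274.0], 0.64, 223), ([395.0, 215.0], 0.64, 242), ([394.0, 242.0], 0.58, 250)]
large_ring [] [([354.0, 220.0], 0.65, 304)]
small_ring [([305.0, 234.0], 0.51, [0.427, -0.069])] [([306.0, 224.0], 0.49, 29)]
plain_block [([169.0, 230.0], 0.63, [0.435, 0.307])] [([168.0, 233.0], 0.74, 301), ([300.0, 148.0], 0.66, 520)]
solid_disc [
[... 1332 characters left out ...]
 0.82, [0.415, 0.176])] [([377.0, 214.0], 0.69, 539)]
{'t': 2.1, 'q': array([ 1.16597254e+00,  5.26999434e-02,  1.61289467e+00, -2.21625239e-05,
        1.47600456e+00, -1.19016556e-01]), 'dq': array([-0.00023481, -0.00105969,  0.00012871, -0.00096593,  0.0019704 ,
        0.00197838]), 'effort': array([-2.53880125e-04, -3.93678868e+01, -3.70447648e+01, -1.51276995e-04,
        6.17008918e-04,  2.80690713e-06]), 'tool_pos': array([0.17621567, 0.59962482, 0.23130679]), 'tool_rot': array([-1.55914189,  0.2243177 , -0.2243486 ]), 'contact_force': array([ 0.63100248, -0.1871144 ,  0.34558478]), 'wrist_torque': array([ 0.01397258, -0.01627387, -0.05489657]), 'opening': 0.08569727938576202} 0.0187
```

View pics.

```bash
python3 - <<'E'
import cv2
a=cv2.imread("pics/top0.png");cv2.imwrite("pics/top0z.png",cv2.resize(a[110:310,140:440],None,fx=2.66,fy=2.66,interpolation=cv2.INTER_CUBIC))
a=cv2.imread("pics/scene0.png");cv2.imwrite("pics/scene0z.png",cv2.resize(a[100:340,130:480],None,fx=2.28,fy=2.28,interpolation=cv2.INTER_CUBIC))
E
```

```text
(no output)
```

View pics/top0z.png

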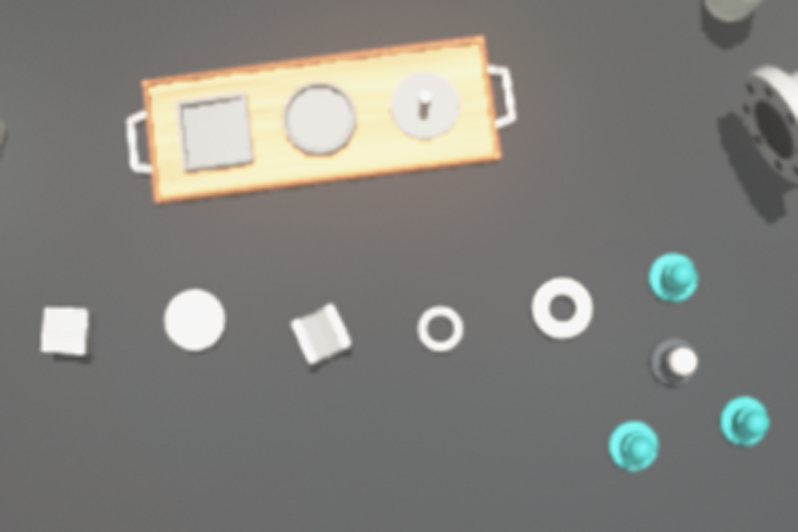

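View pics/scene0z.png

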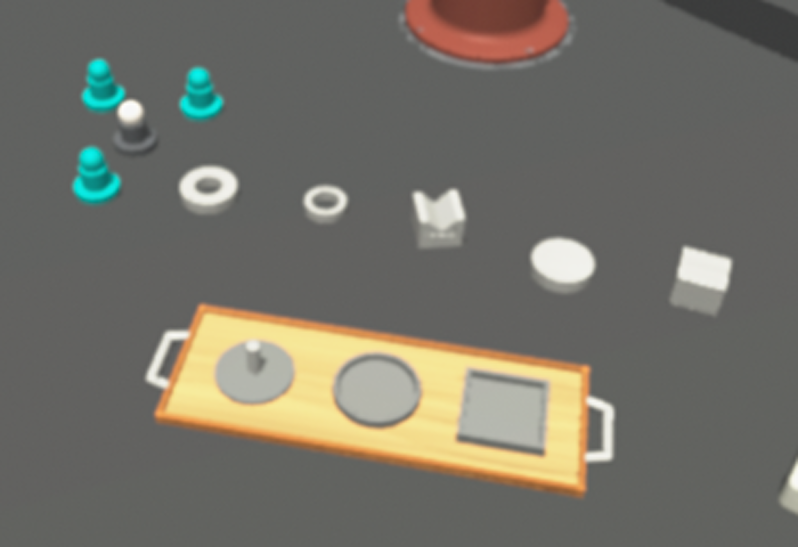

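```bash
cat > fit.py <<'E'
from h import *
from scipy.optimize import minimize
def circ(r,z,n=32):
    a=np.arange(n)*2*np.pi/n;return np.c_[r*np.cos(a),r*np.sin(a),0*a+z]
def box(h,z0,z1): return np.array([[sx*h,sy*h,z] for sx in(-1,1) for sy in(-1,1) for z in(z0,z1)])
S=4
def hullmask(im,P,off):
    p=(proj(im,P)-off+.5)*S
    m=np.zeros((70*S,70*S),np.uint8);cv2.fillConvexPoly(m,cv2.convexHull(np.round(p*8).astype(np.int32)),1,shift=3);return m>0
def fit(ims,pts,x0,thr=150,sym=True):
    dat=[]
    for c,im in ims.items():
        ctr=proj(im,[[x0[0],x0[1],pts[:,2].max()/2]])[0];off=np.round(ctr-35)
        sub=cv2.getRectSubPix(im["img"],(70,70),tuple(np.float32(off+34.5)))
        g=cv2.resize(sub.min(2) ,None,fx=S,fy=S,interpolation=cv2.INTER_LINEAR)
        m=(g>thr).astype(np.uint8)
        n,l,st,ce=cv2.connectedComponentsWithStats(m)
        k=[i for i in range(1,n) if st[i,4]>150*S];
        i=min(k,key=lambda i:np.hypot(*(ce[i]-35*S)));m=(l==i).astype(np.uint8)
        cn,_=cv2.findContours(m,cv2.RETR_EXTERNAL,cv2.CHAIN_APPROX_NONE)
        h=np.zeros_like(m);cv2.fillConvexPoly(h,cv2.convexHull(max(cn,key=len)),1)
        dat.append((c,im,off,h>0))
    def cost(x,which=None):
        a=x[2] if len(x)>2 else 0;R=np.array([[np.cos(a),-np.sin(a),0],[np.sin(a),np.cos(a),0],[0,0,1]])
        P=pts@R.T+[x[0],x[1],x[3] if len(x)>3 else 0]
        return sum(1-(m&h).sum()/(m|h).sum() for c,im,off,h in dat if which in(None,c) for m in[hullmask(im,P,off)])
    out={}
    for w in("top","scene",None):
        best=None
        for a in ([0] if sym else np.radians([0,20,40,60,80])):
            xx=[x0[0],x0[1]]+([] if sym else [a])
            sx=np.array([xx]+[[v+(d if i==j else 0) for j,v in enumerate(xx)] for i,d in enumerate([.01,.01,.2][:len(xx)])])
            r=minimize(cost,xx,args=(w,),method="Nelder-Mead",options=dict(initial_simplex=sx,xatol=1e-4,fatol=1e-4))
            if best is None or r.fun<best.fun:best=r
        out[w]=np.r_[best.x,best.fun].round(4).tolist()
    return out
E
python3 - <<'E'
from fit import *
ims={c:eyes.get_image(c) for c in("top","scene")}
g=lambda px,z:at_z(ims["top"],px,z)[:2]
lr=np.r_[circ(.03,0),circ(.03,.016)];sr=np.r_[circ(.022,0),circ(.022,.014)];b=box(.022,0,.036)
for n,p,x,s in[("large",lr,g((351,226),.008),True),("small",sr,g((305,233),.007),True),("disc",lr,g((213,230),.008),True),("vee",b,g((261,235),.02),False),("plain",b,g((165,234),.02),False)]:
    print(n,fit(ims,p,x,150,s))
# ball sphere: bright blob centre
for c in ims:
    im=ims[c]["img"]; ctr=(396,246) if c=="top" else (188,150)
    sub=im[ctr[1]-14:ctr[1]+14,ctr[0]-14:ctr[0]+14].min(2).astype(float)
    w=np.clip(sub-150,0,None);yy,xx=np.mgrid[:28,:28];p=((w*xx).sum()/w.sum()+ctr[0]-14,(w*yy).sum()/w.sum()+ctr[1]-14)
    print("ball",c,np.round(p,1),at_z(ims[c],p,.042).round(4))
# nests: networks' masks hull centroid
for c in ims:
    for q,z in(("post_nest",.01),("square_nest",.018),("cup_nest",.018),("caddy",.01)):
        for a in pinpoint(c,q)[:1]: print(c,q,"pin",at_z(ims[c],a["point"],.006).round(4),round(a["score"],2))
E
```

```text
large {'top': [0.4529, -0.1925, 0.0636], 'scene': [0.4408, -0.1993, 0.1775], None: [0.4509, -0.1933, 0.2781]}
small {'top': [0.4303, -0.0692, 0.1201], 'scene': [0.4239, -0.0719, 0.1965], None: [0.4287, -0.0703, 0.3617]}
disc {'top': [0.4367, 0.183, 0.07], 'scene': [0.4245, 0.1792, 0.1586], None: [0.4344, 0.1817, 0.3404]}
vee {'top': [0.4233, 0.0524, 2.0476, 0.1179], 'scene': [0.4088, 0.0463, 0.3923, 0.2292], None: [0.4222, 0.0509, 0.4244, 0.4397]}
plain {'top': [0.423, 0.3141, 0.0645, 0.1634], 'scene': [0.3958, 0.3104, 1.5627, 0.3815], None: [0.4207, 0.3117, -0.0468, 0.6649]}
ball top [396.6 245.2] [ 0.3986 -0.3085  0.042 ]
ball scene [186.5 148.1] [ 0.3943 -0.3119  0.042 ]
top post_nest pin [ 0.6563 -0.0546  0.006 ] 0.91
top square_nest pin [0.6274 0.1685 0.006 ] 0.76
top cup_nest pin [0.6472 0.0562 0.006 ] 0.96
top caddy pin [0.641  0.0569 0.006 ] 0.85
scene post_nest pin [ 0.6542 -0.0538  0.006 ] 0.98
scene square_nest pin [0.6311 0.1649 0.006 ] 0.97
scene cup_nest pin [0.6451 0.0591 0.006 ] 0.69
scene caddy pin [0.6492 0.0617 0.006 ] 0.94
```

```bash
python3 - <<'E'
from fit import *
ims={c:eyes.get_image(c) for c in("top","scene")}
print(ims["scene"]["img"][190:196,300:330:6].min(2)[0], ims["top"]["img"][230,280:300:6])
lr=np.r_[circ(.03,0),circ(.03,.016)];sr=np.r_[circ(.022,0),circ(.022,.014)];b=box(.022,0,.036)
for t in(110,125):
  print(t)
  for n,p,x,s in[("large",lr,(.453,-.1925),True),("small",sr,(.4303,-.0692),True),("disc",lr,(.4367,.183),True),("vee",b,(.4233,.0524),False)]:
    try: print(n,fit(ims,p,x,t,s))
    except Exception as e: print(n,e)
# caddy wood: saturation mask -> minAreaRect of rim top points at z=.01
for c in ims:
    im=ims[c];hsv=cv2.cvtColor(im["img"],cv2.COLOR_RGB2HSV)
    m=((hsv[...,1]>60)&(hsv[...,0]<35)&(hsv[...,2]>100)).astype(np.uint8)
    if c=="scene": m[:130]=0
    cn,_=cv2.findContours(m,cv2.RETR_EXTERNAL,cv2.CHAIN_APPROX_NONE);k=max(cn,key=cv2.contourArea)[:,0]
    w=np.array([at_z(im,p,.01)[:2] for p in k.astype(float)])
    r=cv2.minAreaRect((w*1000).astype(np.float32));print(c,"caddy",r)
E
```

```text
[ 96  96 173 198 212] [[114 113 112]
 [114 113 113]
 [114 113 112]
 [230 229 225]]
110
large {'top': [0.4084, -0.2455, 0.9129], 'scene': [0.4483, -0.1967, 0.0869], None: [0.4483, -0.1967, 1.001]}
small {'top': [0.4353, -0.0792, 0.9533], 'scene': [0.426, -0.0729, 0.1135], None: [0.4259, -0.0729, 1.0667]}
disc {'top': [0.3792, 0.2143, 0.914], 'scene': [0.4301, 0.1791, 0.1064], None: [0.4301, 0.1791, 1.0216]}
vee {'top': [0.4886, 0.1202, 0.2191, 0.9265], 'scene': [0.417, 0.0487, 0.506, 0.1147], None: [0.4172, 0.0486, 0.5139, 1.0462]}
125
large {'top': [0.4519, -0.1934, 0.1463], 'scene': [0.4478, -0.1963, 0.0738], None: [0.4491, -0.1947, 0.2496]}
small {'top': [0.4303, -0.0692, 0.2232], 'scene': [0.4254, -0.0713, 0.0748], None: [0.4267, -0.0713, 0.3482]}
disc {'top': [0.4367, 0.183, 0.155], 'scene': [0.4306, 0.1799, 0.0601], None: [0.4322, 0.1808, 0.2904]}
vee {'top': [0.4236, 0.053, 0.4741, 0.2053], 'scene': [0.4175, 0.0496, 2.0043, 0.0648], None: [0.4203, 0.0509, 0.4217, 0.3271]}
top caddy ((645.6543579101562, 57.626068115234375), (137.88356018066406, 365.32720947265625), 7.898870468139648)
scene caddy ((647.9310913085938, 57.31138610839844), (141.88653564453125, 365.3497619628906), 8.075371742248535)
```

```bash
python3 - <<'E'
from fit import *
ims={c:eyes.get_image(c) for c in("top","scene")}
vis=[]
for c in ims:
    im=ims[c];hsv=cv2.cvtColor(im["img"],cv2.COLOR_RGB2HSV)
    m=((hsv[...,1]>60)&(hsv[...,0]<35)&(hsv[...,2]>100)).astype(np.uint8)
    if c=="scene": m[:130]=0
    cn,_=cv2.findContours(m,cv2.RETR_EXTERNAL,cv2.CHAIN_APPROX_NONE);k=max(cn,key=cv2.contourArea)
    f=np.zeros_like(m);cv2.fillPoly(f,[k],1)
    g=cv2.erode(f,np.ones((5,5)))&(hsv[...,1]<45)
    n,l,st,ce=cv2.connectedComponentsWithStats(g.astype(np.uint8))
    for i in range(1,n):
        if st[i,4]>150:
            pts=np.argwhere(l==i)[:,::-1].astype(float)
            w=np.array([at_z(im,p,.012)[:2] for p in pts])*1000
            (x,y),r=cv2.minEnclosingCircle(w.astype(np.float32)); rr=cv2.minAreaRect(w.astype(np.float32))
            print(c,st[i,4],"mean",w.mean(0).round(1),"circ",round(x,1),round(y,1),round(r,1),rr)
    v=cv2.resize(im["img"][:,:,::-1],None,fx=4,fy=4,interpolation=cv2.INTER_CUBIC)
    th=np.radians(7.5);ux=np.array([np.cos(th),np.sin(th)]);uy=np.array([-np.sin(th),np.cos(th)]);C=np.array([.6465,.0575])
    def dr(P,col): cv2.polylines(v,[np.round((proj(im,P)+.5)*4).astype(int)],True,col,1)
    def L(a,b,z): return np.r_[C+a*ux+b*uy,z]
    dr([L(a,b,.01) for a,b in((-.065,-.18),(.065,-.18),(.065,.18),(-.065,.18))],(255,0,0))
    dr([L(a,.11+b,.018) for a,b in((-.037,-.037),(.037,-.037),(.037,.037),(-.037,.037))],(0,0,255))
    dr(circ(.039,.018)+L(0,0,0),(0,160,0)); dr(circ(.036,.010)+L(0,-.11,0),(0,0,255)); dr(circ(.006,.044)+L(0,-.11,0),(0,160,0))
    for x,y,r,h,col in((.45,-.195,.03,.016,(0,0,255)),(.428,-.07,.022,.014,(0,0,255)),(.3965,-.31,.024,.01,(0,0,255))): dr(circ(r,h)+[x,y,0],col)
    a=.43;R=np.array([[np.cos(a),-np.sin(a),0],[np.sin(a),np.cos(a),0],[0,0,1]]);dr(np.array([[-.022,-.022,.036],[.022,-.022,.036],[.022,.022,.036],[-.022,.022,.036]])@R.T+[.4205,.051,0],(0,0,255))
    if c=="top": cv2.imwrite("pics/ov_t1.png",v[450:1050,780:1580]);cv2.imwrite("pics/ov_t2.png",v[800:1200,900:1700])
    else: cv2.imwrite("pics/ov_s1.png",v[850:1450,750:1550]);cv2.imwrite("pics/ov_s2.png",v[500:1000,660:1460])
E
```

```text
top 1327 mean [658.3   1.3] circ 670.7 -5.3 105.5 ((654.5935668945312, -6.831428527832031), (77.58731842041016, 206.879150390625), 6.431281089782715)
top 752 mean [631.9 168.7] circ 631.7 171.1 53.4 ((631.0479125976562, 177.23622131347656), (77.25830841064453, 93.9100341796875), 7.84548807144165)
top 344 mean [605.8  20. ] circ 602.7 20.6 108.1 ((607.4072265625, 21.198387145996094), (20.77578353881836, 216.1114959716797), 7.738147735595703)
scene 724 mean [664.5 -50.4] circ 663.6 -51.4 35.2 ((663.8020629882812, -50.626365661621094), (67.6009521484375, 66.64964294433594), 60.67597579956055)
scene 932 mean [646.1  57.1] circ 645.4 56.5 39.0 ((645.2271118164062, 57.26630783081055), (77.33768463134766, 71.90128326416016), 19.617650985717773)
scene 1167 mean [630.8 166.3] circ 629.2 166.1 50.2 ((629.5985107421875, 165.8093719482422), (77.31998443603516, 70.80976104736328), 7.743379592895508)
```

View pics/ov_t1.png

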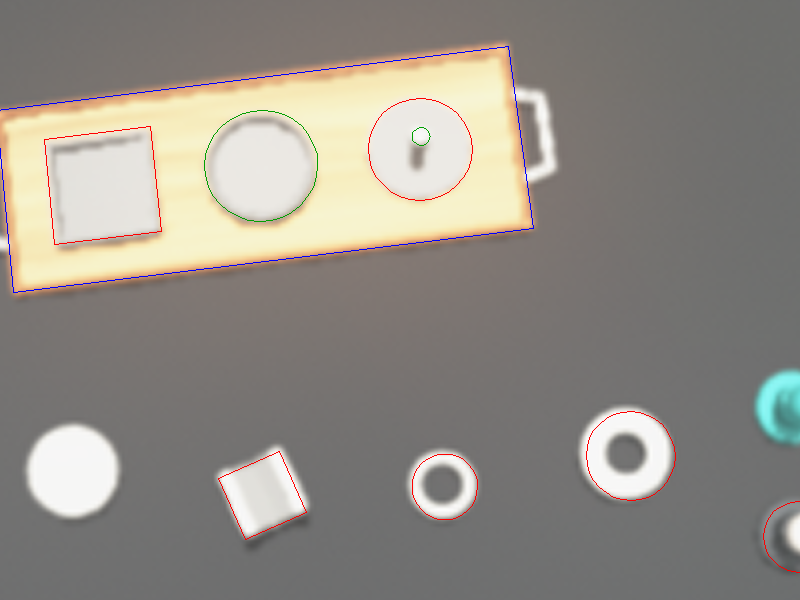

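View pics/ov_s1.png

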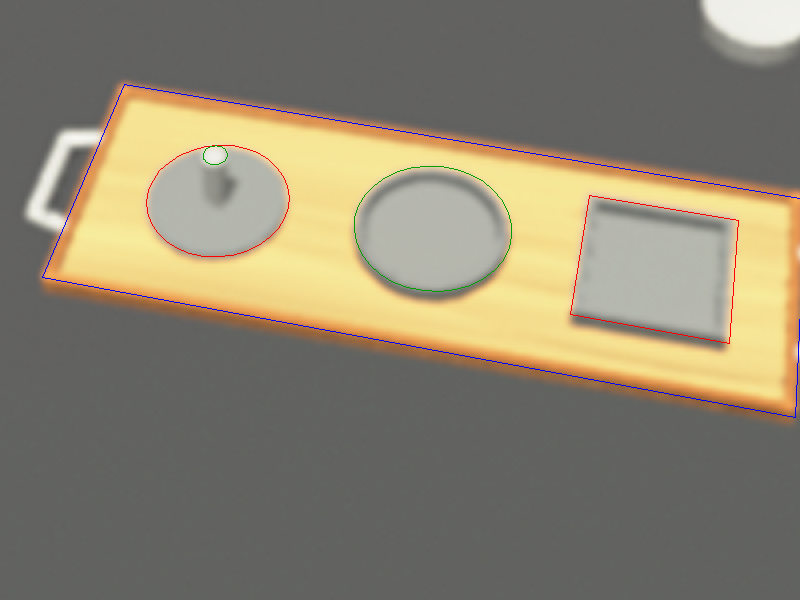

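View pics/ov_t2.png

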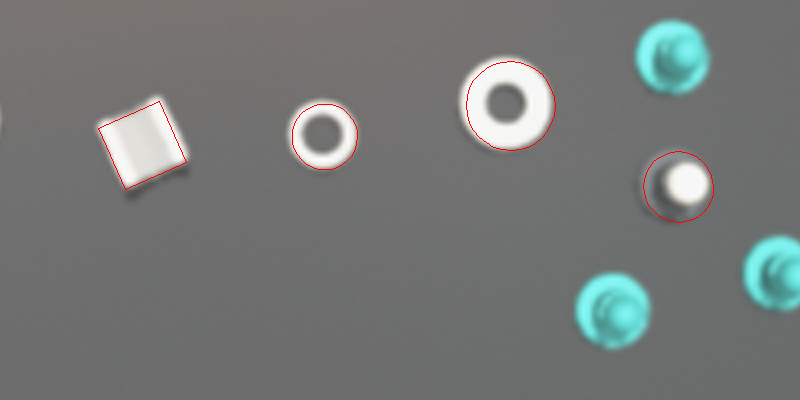

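View pics/ov_s2.png

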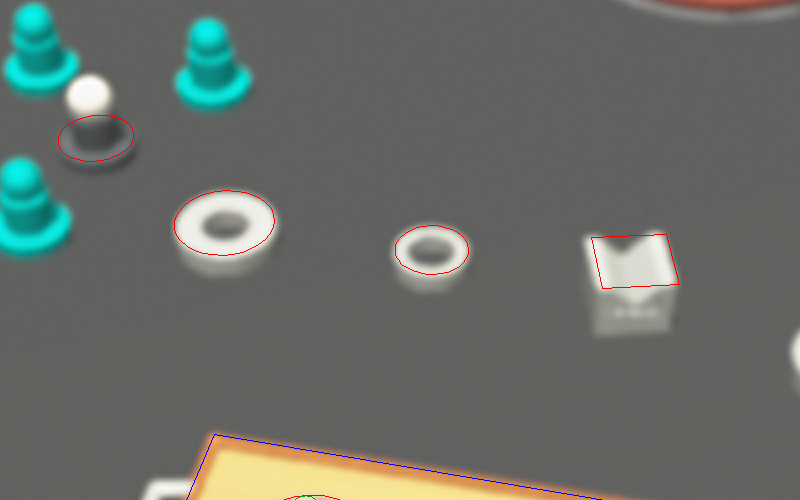

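```bash
cat > st.py <<'E'
from h import *
from scipy.spatial.transform import Rotation as R
o=ctrl.get_obs();M=R.from_rotvec(o["tool_rot"]).as_matrix()
print("t",o["t"],"pos",o["tool_pos"].round(4),"jaw axis yaw",np.degrees(np.arctan2(M[1,2],M[0,2])).round(1),"y",M[:,1].round(3),"open",round(o["opening"],4),"F",o["contact_force"].round(1),"q",o["q"].round(2))
E
python3 st.py
```

```text
t 2.8 pos [0.1762 0.5996 0.2313] jaw axis yaw 73.6 y [-0. -0. -1.] open 0.0855 F [ 0.1 -0.7 -0.7] q [ 1.17  0.05  1.61  0.    1.48 -0.12]
```

Call:
{"name": "play_rows", "arguments": {
  "moves": [
    {"x":1.5,"y":-3,"turn":5,"z":-0.5},
    {"x":1.8,"y":-4,"turn":5,"z":-0.5},
    {"x":1.8,"y":-4,"turn":5,"z":-0.5},
    {"x":1.8,"y":-4,"turn":5,"z":-0.5},
    {"x":1.8,"y":-4,"turn":5,"z":-0.5},
    {"x":1.8,"y":-4,"turn":5,"z":-0.5},
    {"x":1.8,"y":-4,"turn":5,"z":-0.5},
    {"x":1.8,"y":-4,"turn":6,"z":-0.5}
  ]
}}

```text
invalid input
```

```bash
python3 st.py
```

```text
t 2.8 pos [0.1762 0.5996 0.2313] jaw axis yaw 73.6 y [-0. -0. -1.] open 0.0855 F [ 0.1 -0.7 -0.7] q [ 1.17  0.05  1.61  0.    1.48 -0.12]
```

Call:
{"name": "play_rows", "arguments": {
  "moves": [
    {"x":1.5,"y":-3,"z":-0.5,"turn":5,"jaw":8.5},
    {"x":1.8,"y":-4,"z":-0.5,"turn":5,"jaw":8.5},
    {"x":1.8,"y":-4,"z":-0.5,"turn":5,"jaw":8.5},
    {"x":1.8,"y":-4,"z":-0.5,"turn":5,"jaw":8.5},
    {"x":1.8,"y":-4,"z":-0.5,"turn":5,"jaw":8.5},
    {"x":1.8,"y":-4,"z":-0.5,"turn":5,"jaw":8.5},
    {"x":1.8,"y":-4,"z":-0.5,"turn":5,"jaw":8.5},
    {"x":1.8,"y":-4,"z":-0.5,"turn":6,"jaw":8.5}
  ],
  "squeeze": 40
}}

```text
t: 3.47
tool_pos: [0.3094, 0.3061, 0.1935]
tool_rot: [-1.545, -0.336, 0.335]
contact_force: [1.3, -0.8, 0.6]
opening: 0.085
```

Call:
{"name": "play_rows", "arguments": {
  "moves": [
    {"x":1.7,"y":-4,"z":-0.5,"turn":0,"jaw":8.5},
    {"x":1.7,"y":-4,"z":-0.5,"turn":0,"jaw":8.5},
    {"x":1.7,"y":-4,"z":-0.5,"turn":0,"jaw":8.5},
    {"x":1.7,"y":-4,"z":-0.5,"turn":0,"jaw":8.5},
    {"x":1.7,"y":-4,"z":-0.5,"turn":0,"jaw":8.5},
    {"x":1.9,"y":-3.9,"z":-0.5,"turn":0,"jaw":7},
    {"x":0,"y":0,"z":-3,"turn":0,"jaw":6.5},
    {"x":0,"y":0,"z":0,"turn":0,"jaw":6.5}
  ]
}}

```text
t: 4.13
tool_pos: [0.406, 0.0781, 0.1309]
tool_rot: [-1.544, -0.321, 0.333]
contact_force: [-1.9, -0.1, -1.5]
opening: 0.0652
```

```bash
cat > look.py <<'E'
import sys
from h import *
tag=sys.argv[1]
for c,s in zip(("scene","top"),sys.argv[2:]):
    im=eyes.get_image(c);x,y=map(int,s.split(","));a=im["img"][max(y-75,0):y+75,max(x-100,0):x+100,::-1]
    cv2.imwrite(f"pics/{tag}_{c}.png",cv2.resize(a,None,fx=3.5,fy=3.5,interpolation=cv2.INTER_CUBIC))
E
python3 st.py; python3 look.py a 320,180 261,230
```

```text
t 4.1333 pos [0.406  0.0781 0.1309] jaw axis yaw 113.9 y [-0.007  0.    -1.   ] open 0.0652 F [-1.9 -0.1 -1.5] q [ 0.01 -0.41  2.18  0.    1.37 -1.98]
```

View pics/a_scene.png

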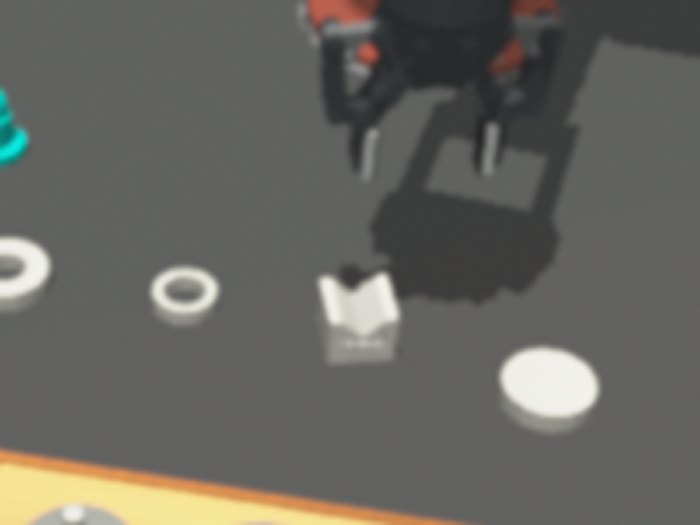

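View pics/a_top.png

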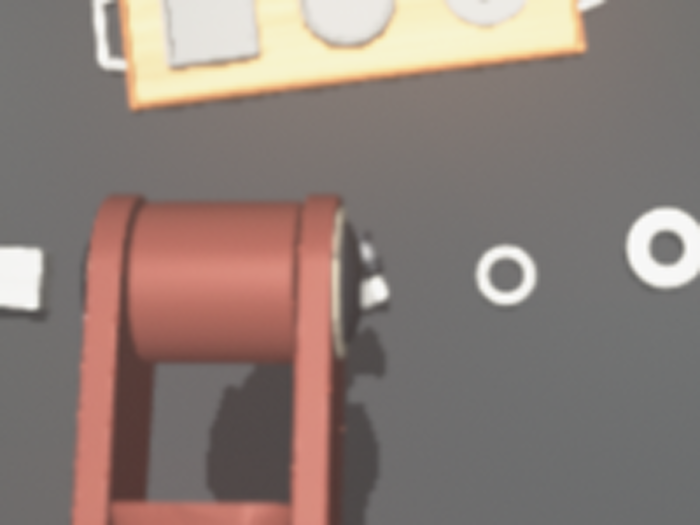

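Call:
{"name": "play_rows", "arguments": {
  "moves": [
    {"x":0.8,"y":-1.4,"z":-1,"turn":0.7,"jaw":6.5},
    {"x":0.7,"y":-1.3,"z":-2,"turn":0,"jaw":6.5},
    {"x":0,"y":0,"z":-3,"turn":0,"jaw":6.5},
    {"x":0,"y":0,"z":-1,"turn":0,"jaw":6.5},
    {"x":0,"y":0,"z":0,"turn":0,"jaw":6.5},
    {"x":0,"y":0,"z":0,"turn":0,"jaw":6.5}
  ]
}}

```text
t: 4.73
tool_pos: [0.4231, 0.0543, 0.0658]
tool_rot: [-1.543, -0.343, 0.343]
contact_force: [0.2, 0.2, 0.1]
opening: 0.0653
```

```bash
python3 st.py; python3 look.py b 320,180 261,230
```

```text
t 4.7333 pos [0.4231 0.0543 0.0658] jaw axis yaw 115.0 y [-0.  0. -1.] open 0.0653 F [0.2 0.2 0.1] q [-0.05 -0.28  2.21  0.    1.21 -2.05]
```

View pics/b_scene.png

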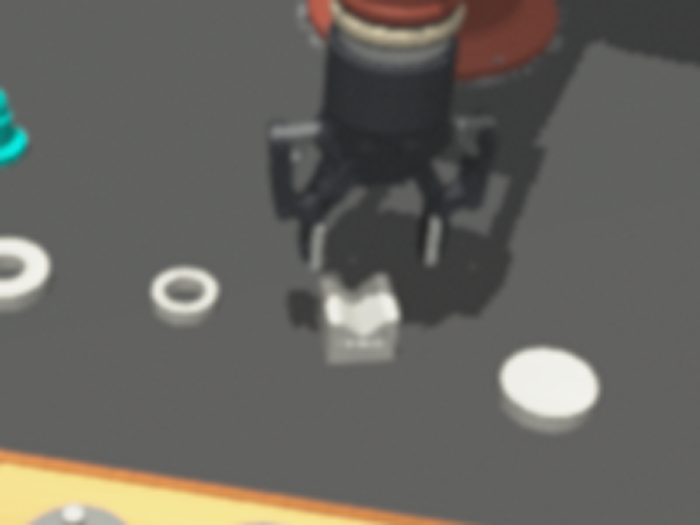

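Call:
{"name": "play_rows", "arguments": {
  "moves": [
    {"x":-0.2,"y":-0.3,"z":-2,"turn":0,"jaw":6.5},
    {"x":0,"y":0,"z":-2,"turn":0,"jaw":6.5},
    {"x":0,"y":0,"z":-1.4,"turn":0,"jaw":6.5},
    {"x":0,"y":0,"z":0,"turn":0,"jaw":6.5},
    {"x":0,"y":0,"z":0,"turn":0,"jaw":6.5}
  ]
}}

```text
t: 5.25
tool_pos: [0.4216, 0.0506, 0.012]
tool_rot: [-1.544, -0.342, 0.341]
contact_force: [-0.3, 0.5, -0.1]
opening: 0.0651
```

```bash
python3 st.py; python3 look.py c 320,180 261,230
```

```text
t 5.25 pos [0.4216 0.0506 0.012 ] jaw axis yaw 114.9 y [ 0.001 -0.    -1.   ] open 0.0651 F [-0.3  0.5 -0.1] q [-0.06 -0.19  2.24 -0.    1.09 -2.06]
```

View pics/c_scene.png

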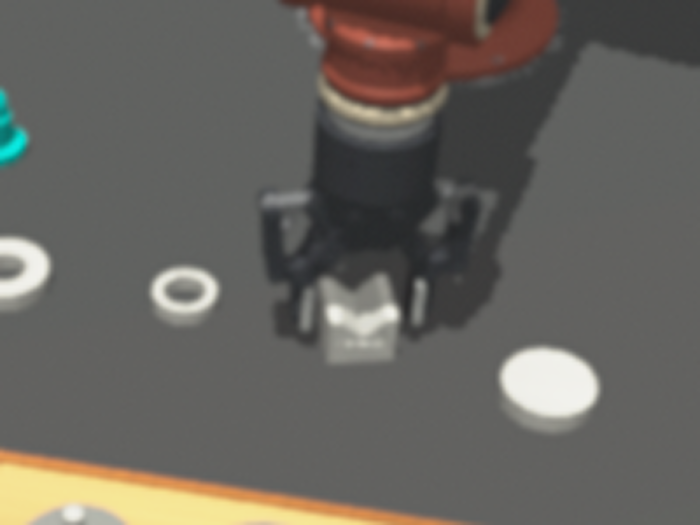

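Call:
{"name": "play_rows", "arguments": {
  "moves": [
    {"x":0,"y":0,"z":0,"turn":0,"jaw":4.8},
    {"x":0,"y":0,"z":0,"turn":0,"jaw":4.2},
    {"x":0,"y":0,"z":0,"turn":0,"jaw":3.8},
    {"x":0,"y":0,"z":0,"turn":0,"jaw":3.8},
    {"x":0,"y":0,"z":0,"turn":0,"jaw":3.8},
    {"x":0,"y":0,"z":0,"turn":0,"jaw":3.8}
  ],
  "squeeze": 50
}}

```text
t: 5.85
tool_pos: [0.4226, 0.0502, 0.0128]
tool_rot: [-1.545, -0.343, 0.339]
contact_force: [-1.5, -0.2, 6.7]
opening: 0.0432
```

Call:
{"name": "play_rows", "arguments": {
  "moves": [
    {"x":0,"y":0,"z":1.5,"turn":0,"jaw":3.8},
    {"x":0,"y":0,"z":3,"turn":0,"jaw":3.8},
    {"x":2,"y":1,"z":2,"turn":-2.5,"jaw":3.8},
    {"x":3,"y":1.6,"z":0,"turn":-4,"jaw":3.8},
    {"x":3,"y":1.6,"z":0,"turn":-4,"jaw":3.8},
    {"x":3,"y":1.6,"z":0,"turn":-4,"jaw":3.8},
    {"x":3,"y":1.6,"z":0,"turn":-3,"jaw":3.8},
    {"x":3,"y":1.6,"z":0,"turn":0,"jaw":3.8}
  ]
}}

```text
t: 6.52
tool_pos: [0.5916, 0.1412, 0.0749]
tool_rot: [-1.569, -0.099, 0.102]
contact_force: [0.7, -0.3, -3.6]
opening: 0.0432
```

Call:
{"name": "play_rows", "arguments": {
  "moves": [
    {"x":2.5,"y":1.6,"z":0,"turn":0,"jaw":3.8},
    {"x":1.4,"y":1,"z":0,"turn":0,"jaw":3.8},
    {"x":0,"y":0,"z":0,"turn":0,"jaw":3.8},
    {"x":0,"y":0,"z":0,"turn":0,"jaw":3.8},
    {"x":0,"y":0,"z":0,"turn":0,"jaw":3.8}
  ]
}}

```text
t: 6.93
tool_pos: [0.6288, 0.1659, 0.0748]
tool_rot: [-1.569, -0.099, 0.104]
contact_force: [-0.4, 0.1, -3.7]
opening: 0.0431
```

```bash
python3 st.py; python3 look.py d 348,240 230,160
```

```text
t 6.9333 pos [0.6288 0.1659 0.0748] jaw axis yaw 97.4 y [-0.003 -0.001 -1.   ] open 0.0431 F [-0.4  0.1 -3.7] q [ 0.14  0.25  1.67 -0.    1.23 -1.56]
```

View pics/d_scene.png

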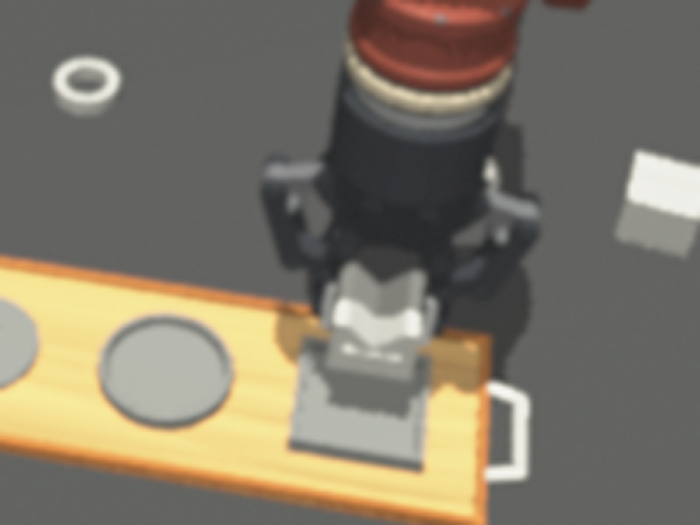

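Call:
{"name": "play_rows", "arguments": {
  "moves": [
    {"x":0.3,"y":0,"z":-1.5,"turn":0,"jaw":3.8},
    {"x":0,"y":0,"z":-1.5,"turn":0,"jaw":3.8},
    {"x":0,"y":0,"z":-1,"turn":0,"jaw":3.8},
    {"x":0,"y":0,"z":-0.6,"turn":0,"jaw":3.8},
    {"x":0,"y":0,"z":-0.3,"turn":0,"jaw":3.8},
    {"x":0,"y":0,"z":-0.1,"turn":0,"jaw":3.8},
    {"x":0,"y":0,"z":0,"turn":0,"jaw":3.8}
  ]
}}

```text
t: 7.62
tool_pos: [0.6331, 0.1663, 0.0257]
tool_rot: [-1.568, -0.101, 0.102]
contact_force: [0.8, 0.8, -3.0]
opening: 0.0431
```

```bash
python3 st.py; python3 look.py e 348,240 230,160
```

```text
t 7.6167 pos [0.6331 0.1663 0.0257] jaw axis yaw 97.4 y [-0. -0. -1.] open 0.0431 F [ 0.8  0.8 -3. ] q [ 0.14  0.32  1.68 -0.    1.15 -1.56]
```

View pics/e_scene.png

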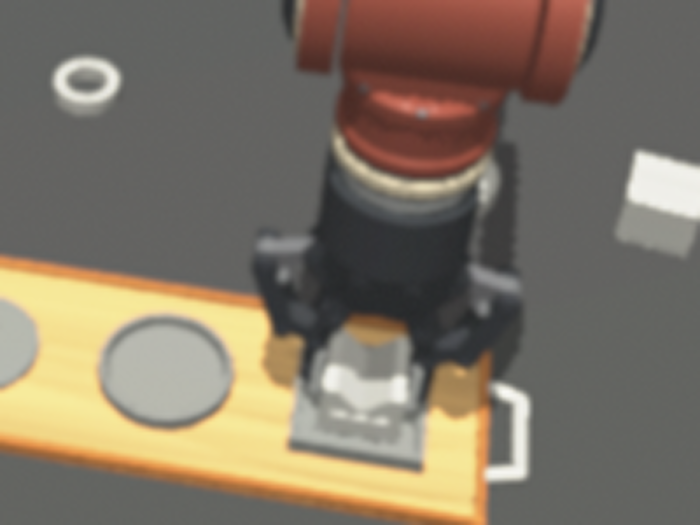

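Call:
{"name": "play_rows", "arguments": {
  "moves": [
    {"x":0,"y":0,"z":-0.2,"turn":0,"jaw":3.8},
    {"x":0,"y":0,"z":-0.1,"turn":0,"jaw":3.8},
    {"x":0,"y":0,"z":0,"turn":0,"jaw":3.8}
  ]
}}

```text
t: 7.97
tool_pos: [0.6331, 0.1663, 0.0231]
tool_rot: [-1.568, -0.102, 0.101]
contact_force: [-0.3, -1.3, -3.7]
opening: 0.0433
```

Call:
{"name": "play_rows", "arguments": {
  "moves": [
    {"x":0,"y":0,"z":0,"turn":0,"jaw":4.6},
    {"x":0,"y":0,"z":0,"turn":0,"jaw":5.5},
    {"x":0,"y":0,"z":0,"turn":0,"jaw":6},
    {"x":0,"y":0,"z":1,"turn":0,"jaw":6},
    {"x":0,"y":0,"z":2,"turn":0,"jaw":6},
    {"x":0,"y":0,"z":3,"turn":0,"jaw":6},
    {"x":0,"y":0,"z":3,"turn":0,"jaw":6},
    {"x":0,"y":0,"z":1,"turn":0,"jaw":6}
  ]
}}

```text
t: 8.63
tool_pos: [0.6364, 0.1668, 0.1301]
tool_rot: [-1.568, -0.109, 0.094]
contact_force: [0.8, 0.9, 2.4]
opening: 0.0603
```

Call:
{"name": "play_rows", "arguments": {
  "moves": [
    {"x":-0.8,"y":-1.8,"z":0,"turn":-1,"jaw":6},
    {"x":-1.7,"y":-3.5,"z":0,"turn":-1,"jaw":6},
    {"x":-1.7,"y":-3.5,"z":0,"turn":-1,"jaw":6},
    {"x":-1.7,"y":-3.5,"z":0,"turn":-1,"jaw":6},
    {"x":-1.7,"y":-3.5,"z":0,"turn":-1,"jaw":6},
    {"x":-1.7,"y":-3.5,"z":0,"turn":-1,"jaw":6},
    {"x":-1.7,"y":-3.5,"z":0,"turn":-1,"jaw":6},
    {"x":-1.7,"y":-3.5,"z":0,"turn":0,"jaw":6}
  ]
}}

```text
t: 9.3
tool_pos: [0.5052, -0.0981, 0.1236]
tool_rot: [-1.571, -0.006, 0.005]
contact_force: [0.8, -0.3, -0.2]
opening: 0.0597
```

Call:
{"name": "play_rows", "arguments": {
  "moves": [
    {"x":-1.7,"y":-3.5,"z":0,"turn":0,"jaw":6},
    {"x":-1.7,"y":-3.5,"z":0,"turn":0,"jaw":6},
    {"x":-1.7,"y":-3.5,"z":0,"turn":0,"jaw":6},
    {"x":-1.7,"y":-3.5,"z":0,"turn":0,"jaw":6},
    {"x":-1.7,"y":-3.5,"z":0,"turn":0,"jaw":6},
    {"x":-1.7,"y":-3.5,"z":0,"turn":0,"jaw":6},
    {"x":0,"y":0,"z":0,"turn":0,"jaw":6},
    {"x":0,"y":0,"z":0,"turn":0,"jaw":6}
  ]
}}

```text
t: 9.97
tool_pos: [0.4034, -0.3083, 0.1236]
tool_rot: [-1.571, -0.003, 0.002]
contact_force: [0.0, -0.8, 0.0]
opening: 0.0599
```

```bash
python3 st.py; python3 look.py f 200,160 230,160
```

```text
t 9.9667 pos [ 0.4034 -0.3083  0.1236] jaw axis yaw 90.2 y [ 0.001 -0.    -1.   ] open 0.0599 F [ 0.  -0.8  0. ] q [-0.8  -0.14  1.98  0.    1.3  -2.37]
```

View pics/f_scene.png

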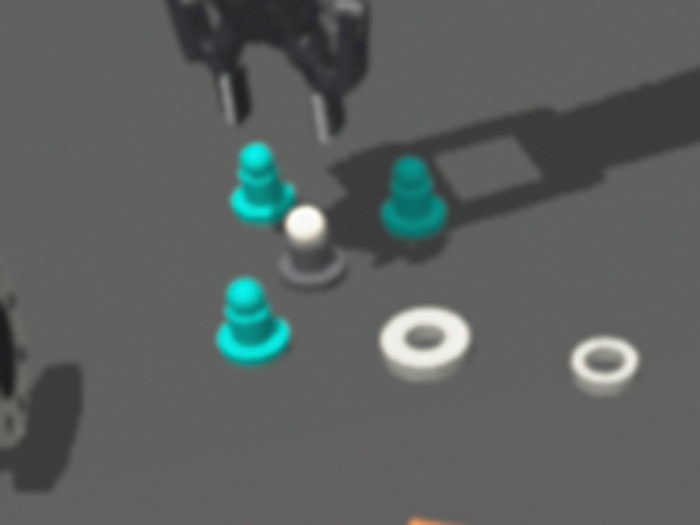

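View pics/f_top.png

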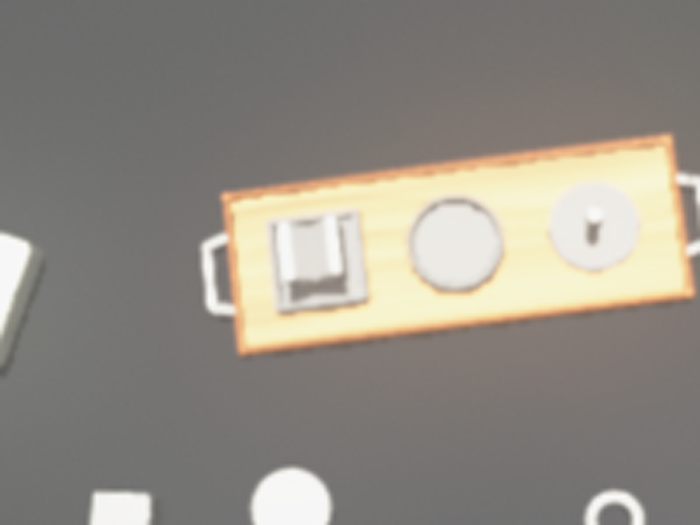

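Call:
{"name": "play_rows", "arguments": {
  "moves": [
    {"x":-0.4,"y":-0.2,"z":-1,"turn":0,"jaw":6},
    {"x":0,"y":0,"z":-2.5,"turn":0,"jaw":6},
    {"x":0,"y":0,"z":-2,"turn":0,"jaw":6},
    {"x":0,"y":0,"z":0,"turn":0,"jaw":6},
    {"x":0,"y":0,"z":0,"turn":0,"jaw":6}
  ]
}}

```text
t: 10.48
tool_pos: [0.3995, -0.3067, 0.0663]
tool_rot: [-1.568, -0.005, 0.009]
contact_force: [-0.2, 0.7, -0.4]
opening: 0.0599
```

```bash
python3 st.py; python3 look.py g 200,160 390,230
```

```text
t 10.4833 pos [ 0.3995 -0.3067  0.0663] jaw axis yaw 90.5 y [-0.003  0.003 -1.   ] open 0.0599 F [-0.2  0.7 -0.4] q [-0.8  -0.07  2.03  0.    1.19 -2.38]
```

View pics/g_scene.png

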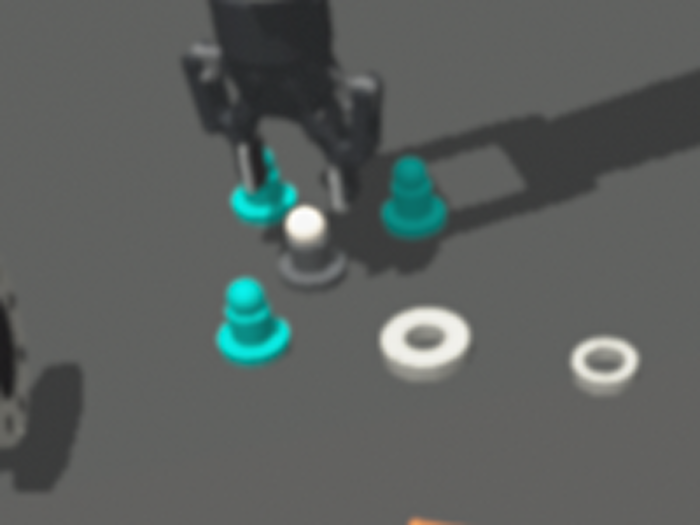

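View pics/g_top.png

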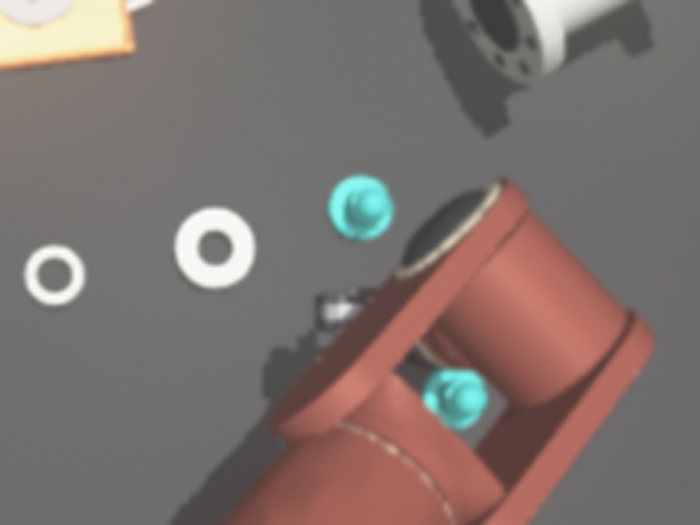

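Call:
{"name": "play_rows", "arguments": {
  "moves": [
    {"x":0,"y":-0.2,"z":-1,"turn":0,"jaw":6},
    {"x":0,"y":0,"z":-1.5,"turn":0,"jaw":6},
    {"x":0,"y":0,"z":-1.5,"turn":0,"jaw":6},
    {"x":0,"y":0,"z":-1,"turn":0,"jaw":6},
    {"x":0,"y":0,"z":-0.3,"turn":0,"jaw":5.5},
    {"x":0,"y":0,"z":0,"turn":0,"jaw":5},
    {"x":0,"y":0,"z":0,"turn":0,"jaw":4.5}
  ]
}}

```text
t: 11.17
tool_pos: [0.4005, -0.3111, 0.0156]
tool_rot: [-1.571, -0.006, 0.005]
contact_force: [-0.1, -0.1, 0.2]
opening: 0.0452
```

```bash
python3 st.py; python3 look.py i 200,160 390,230
```

```text
t 11.1667 pos [ 0.4005 -0.3111  0.0156] jaw axis yaw 90.4 y [ 0.001 -0.001 -1.   ] open 0.0452 F [-0.1 -0.1  0.2] q [-0.81  0.02  2.04 -0.    1.08 -2.39]
```

View pics/i_scene.png

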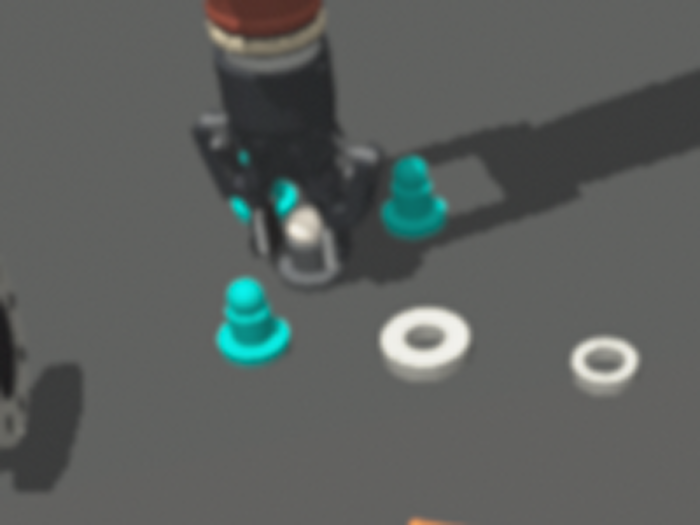

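Call:
{"name": "play_rows", "arguments": {
  "moves": [
    {"x":0,"y":0,"z":-0.2,"turn":0,"jaw":4},
    {"x":0,"y":0,"z":0,"turn":0,"jaw":3.5},
    {"x":0,"y":0,"z":0,"turn":0,"jaw":3},
    {"x":0,"y":0,"z":0,"turn":0,"jaw":2.5},
    {"x":0,"y":0,"z":0,"turn":0,"jaw":2.5},
    {"x":0,"y":0,"z":0,"turn":0,"jaw":2.5}
  ],
  "squeeze": 40
}}

```text
t: 11.77
tool_pos: [0.4004, -0.3106, 0.0135]
tool_rot: [-1.57, -0.006, 0.005]
contact_force: [-1.3, 2.5, 5.5]
opening: 0.0288
```

Call:
{"name": "play_rows", "arguments": {
  "moves": [
    {"x":0,"y":0,"z":0.5,"turn":0,"jaw":2.5},
    {"x":0,"y":0,"z":1.5,"turn":0,"jaw":2.5},
    {"x":0,"y":0,"z":2.5,"turn":0,"jaw":2.5},
    {"x":0,"y":0,"z":2.5,"turn":0,"jaw":2.5},
    {"x":0,"y":0,"z":1.5,"turn":0,"jaw":2.5},
    {"x":0,"y":0,"z":0,"turn":0,"jaw":2.5}
  ]
}}

```text
t: 12.27
tool_pos: [0.4018, -0.3128, 0.1018]
tool_rot: [-1.577, -0.009, 0.002]
contact_force: [0.9, -0.5, -2.1]
opening: 0.0288
```

```bash
python3 st.py; python3 look.py j 200,140 390,230
```

```text
t 12.2667 pos [ 0.4018 -0.3128  0.1018] jaw axis yaw 90.4 y [ 0.005 -0.006 -1.   ] open 0.0288 F [ 0.9 -0.5 -2.1] q [-0.81 -0.11  2.   -0.    1.25 -2.39]
```

View pics/j_scene.png

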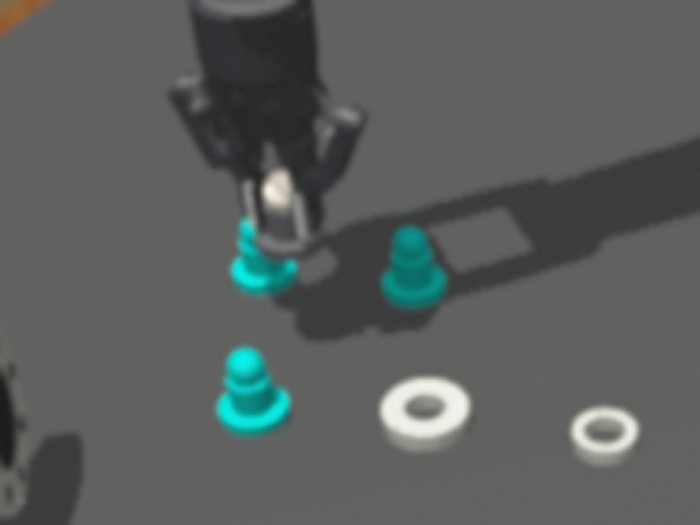

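Call:
{"name": "play_rows", "arguments": {
  "moves": [
    {"x":1,"y":1.5,"z":0,"turn":0,"jaw":2.5},
    {"x":2,"y":3,"z":0,"turn":1,"jaw":2.5},
    {"x":2,"y":3,"z":0,"turn":1,"jaw":2.5},
    {"x":2,"y":3,"z":0,"turn":1,"jaw":2.5},
    {"x":2,"y":3,"z":0,"turn":1,"jaw":2.5},
    {"x":2,"y":3,"z":0,"turn":1,"jaw":2.5},
    {"x":2,"y":3,"z":0,"turn":1,"jaw":2.5},
    {"x":2,"y":3,"z":0,"turn":1,"jaw":2.5}
  ]
}}

```text
t: 13.03
tool_pos: [0.5492, -0.0837, 0.0951]
tool_rot: [-1.567, -0.099, 0.105]
contact_force: [1.9, -0.3, -2.7]
opening: 0.0284
```

Call:
{"name": "play_rows", "arguments": {
  "moves": [
    {"x":2,"y":3,"z":0,"turn":0,"jaw":2.5},
    {"x":2,"y":3,"z":0,"turn":0,"jaw":2.5},
    {"x":2,"y":3,"z":0,"turn":0,"jaw":2.5},
    {"x":2,"y":3,"z":0,"turn":0,"jaw":2.5},
    {"x":1.4,"y":2,"z":0,"turn":0,"jaw":2.5},
    {"x":0,"y":0,"z":0,"turn":0,"jaw":2.5},
    {"x":0,"y":0,"z":0,"turn":0,"jaw":2.5}
  ]
}}

```text
t: 13.62
tool_pos: [0.6429, 0.0553, 0.0949]
tool_rot: [-1.568, -0.1, 0.107]
contact_force: [-0.8, 0.3, -3.2]
opening: 0.0285
```

Call:
{"name": "play_rows", "arguments": {
  "moves": [
    {"x":0.3,"y":0.2,"z":-1,"turn":0,"jaw":2.5},
    {"x":0,"y":0,"z":-2,"turn":0,"jaw":2.5},
    {"x":0,"y":0,"z":-2,"turn":0,"jaw":2.5},
    {"x":0,"y":0,"z":-0.5,"turn":0,"jaw":2.5},
    {"x":0,"y":0,"z":0,"turn":0,"jaw":2.5},
    {"x":0,"y":0,"z":0,"turn":0,"jaw":2.5}
  ]
}}

```text
t: 14.12
tool_pos: [0.6465, 0.0556, 0.0423]
tool_rot: [-1.568, -0.1, 0.102]
contact_force: [-0.4, -0.9, -2.4]
opening: 0.0284
```

```bash
python3 st.py; python3 look.py k 310,250 250,170
```

```text
t 14.1167 pos [0.6465 0.0556 0.0423] jaw axis yaw 97.3 y [-0.001 -0.    -1.   ] open 0.0284 F [-0.4 -0.9 -2.4] q [-0.03  0.29  1.68 -0.    1.17 -1.73]
```

View pics/k_scene.png

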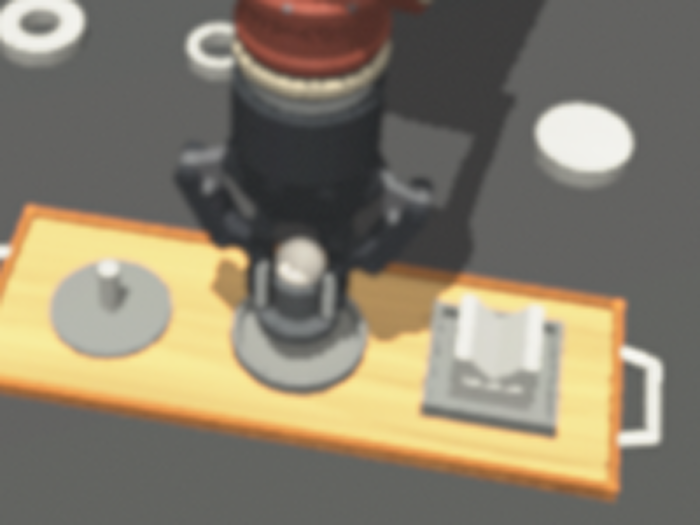

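Call:
{"name": "play_rows", "arguments": {
  "moves": [
    {"x":0,"y":0.1,"z":-0.5,"turn":0,"jaw":2.5},
    {"x":0,"y":0,"z":-0.5,"turn":0,"jaw":2.5},
    {"x":0,"y":0,"z":-0.4,"turn":0,"jaw":2.5},
    {"x":0,"y":0,"z":-0.3,"turn":0,"jaw":2.5},
    {"x":0,"y":0,"z":0,"turn":0,"jaw":2.5},
    {"x":0,"y":0,"z":0,"turn":0,"jaw":2.5}
  ]
}}

```text
t: 14.72
tool_pos: [0.6468, 0.0574, 0.0256]
tool_rot: [-1.568, -0.101, 0.102]
contact_force: [0.3, 0.4, -2.0]
opening: 0.0286
```

```bash
python3 st.py; python3 look.py l 310,250 250,170
```

```text
t 14.7167 pos [0.6468 0.0574 0.0256] jaw axis yaw 97.4 y [-0.001  0.    -1.   ] open 0.0286 F [ 0.3  0.4 -2. ] q [-0.03  0.31  1.69 -0.    1.15 -1.73]
```

View pics/l_scene.png

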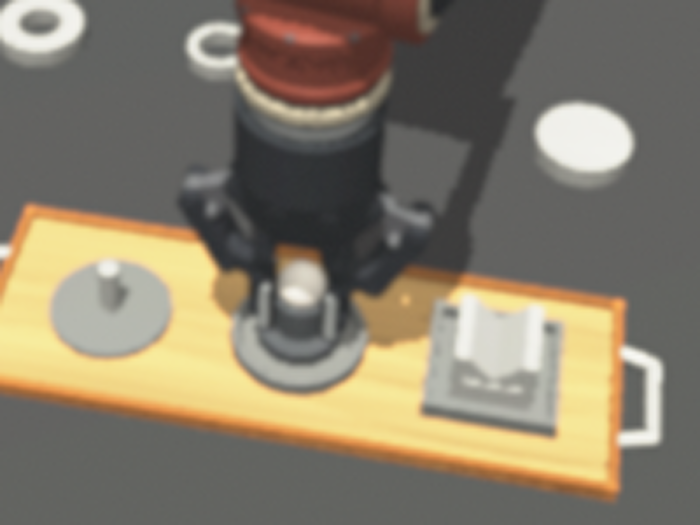

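Call:
{"name": "play_rows", "arguments": {
  "moves": [
    {"x":0,"y":0,"z":-0.1,"turn":0,"jaw":2.5},
    {"x":0,"y":0,"z":-0.1,"turn":0,"jaw":2.5},
    {"x":0,"y":0,"z":0,"turn":0,"jaw":2.5},
    {"x":0,"y":0,"z":0,"turn":0,"jaw":2.5}
  ]
}}

```text
t: 15.15
tool_pos: [0.6471, 0.0573, 0.024]
tool_rot: [-1.568, -0.101, 0.102]
contact_force: [0.0, 0.3, -2.4]
opening: 0.0284
```

Call:
{"name": "play_rows", "arguments": {
  "moves": [
    {"x":0,"y":0,"z":-0.1,"turn":0,"jaw":2.5},
    {"x":0,"y":0,"z":-0.1,"turn":0,"jaw":2.5},
    {"x":0,"y":0,"z":0,"turn":0,"jaw":2.5},
    {"x":0,"y":0,"z":0,"turn":0,"jaw":2.5}
  ]
}}

```text
t: 15.48
tool_pos: [0.6475, 0.0573, 0.0235]
tool_rot: [-1.569, -0.102, 0.101]
contact_force: [-5.0, -0.8, 5.6]
opening: 0.0285
```

Call:
{"name": "play_rows", "arguments": {
  "moves": [
    {"x":0,"y":0,"z":0,"turn":0,"jaw":3.2},
    {"x":0,"y":0,"z":0,"turn":0,"jaw":4},
    {"x":0,"y":0,"z":0,"turn":0,"jaw":5},
    {"x":0,"y":0,"z":0,"turn":0,"jaw":5.5},
    {"x":0,"y":0,"z":1,"turn":0,"jaw":5.5},
    {"x":0,"y":0,"z":2,"turn":0,"jaw":5.5},
    {"x":0,"y":0,"z":3,"turn":0,"jaw":5.5},
    {"x":0,"y":0,"z":3,"turn":0,"jaw":5.5}
  ]
}}

```text
t: 16.15
tool_pos: [0.6463, 0.0573, 0.1125]
tool_rot: [-1.568, -0.1, 0.103]
contact_force: [1.0, -0.1, -0.2]
opening: 0.0551
```

```bash
python3 st.py; python3 look.py m 310,250 250,170
```

```text
t 16.15 pos [0.6463 0.0573 0.1125] jaw axis yaw 97.4 y [-0.002  0.    -1.   ] open 0.0551 F [ 1.  -0.1 -0.2] q [-0.03  0.21  1.65 -0.    1.29 -1.73]
```

View pics/m_scene.png

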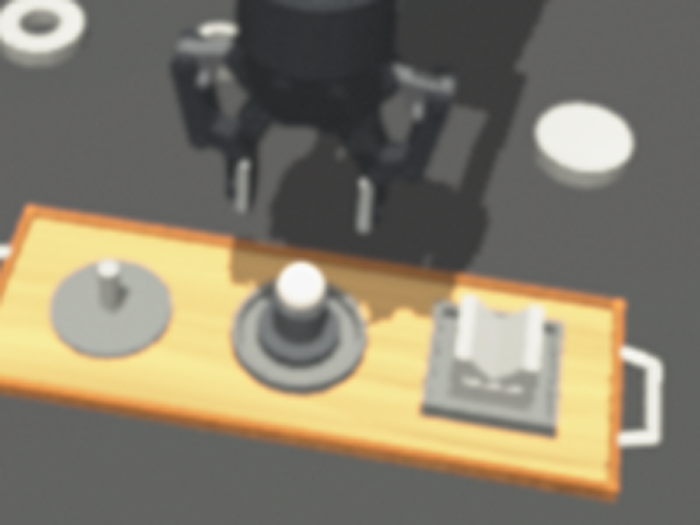

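Call:
{"name": "play_rows", "arguments": {
  "moves": [
    {"x":-1,"y":-1.5,"z":0.5,"turn":0,"jaw":6},
    {"x":-2,"y":-2.6,"z":0,"turn":0,"jaw":7},
    {"x":-2.4,"y":-3.2,"z":0,"turn":0,"jaw":8},
    {"x":-2.4,"y":-3.2,"z":0,"turn":0,"jaw":8.2},
    {"x":-2.4,"y":-3.2,"z":0,"turn":0,"jaw":8.2},
    {"x":-2.4,"y":-3.2,"z":0,"turn":0,"jaw":8.2},
    {"x":-2.4,"y":-3.2,"z":0,"turn":0,"jaw":8.2},
    {"x":-2.4,"y":-3.2,"z":0,"turn":0,"jaw":8.2}
  ]
}}

```text
t: 16.92
tool_pos: [0.4718, -0.1768, 0.1174]
tool_rot: [-1.569, -0.102, 0.101]
contact_force: [0.7, -1.1, 0.7]
opening: 0.0818
```

Call:
{"name": "play_rows", "arguments": {
  "moves": [
    {"x":-2.2,"y":-1.9,"z":0,"turn":0,"jaw":8.2},
    {"x":0,"y":0,"z":-3,"turn":0,"jaw":8.2},
    {"x":0,"y":0,"z":-3,"turn":0,"jaw":8.2},
    {"x":0,"y":0,"z":-1.5,"turn":0,"jaw":8.2},
    {"x":0,"y":0,"z":0,"turn":0,"jaw":8.2},
    {"x":0,"y":0,"z":0,"turn":0,"jaw":8.2}
  ]
}}

```text
t: 17.42
tool_pos: [0.4505, -0.1944, 0.0416]
tool_rot: [-1.567, -0.1, 0.103]
contact_force: [-0.2, -0.6, -0.2]
opening: 0.0824
```

```bash
python3 st.py; python3 look.py n 220,180 250,170
```

```text
t 17.4167 pos [ 0.4505 -0.1944  0.0416] jaw axis yaw 97.4 y [-0.002  0.001 -1.   ] open 0.0824 F [-0.2 -0.6 -0.2] q [-0.56 -0.07  2.07 -0.    1.14 -2.26]
```

View pics/n_scene.png

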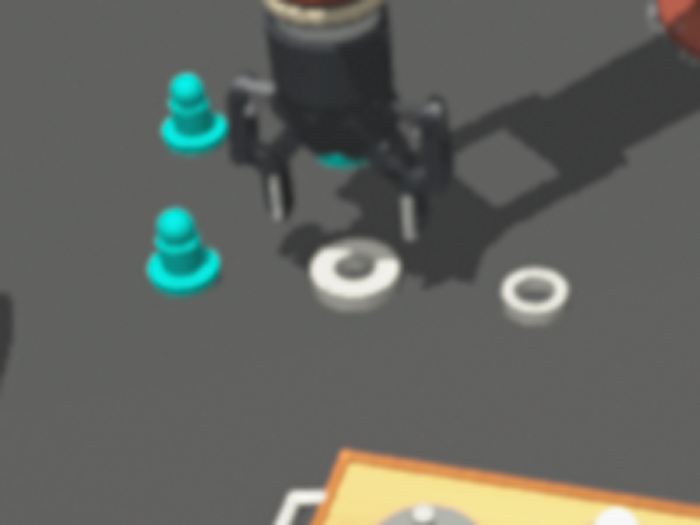

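View pics/n_top.png

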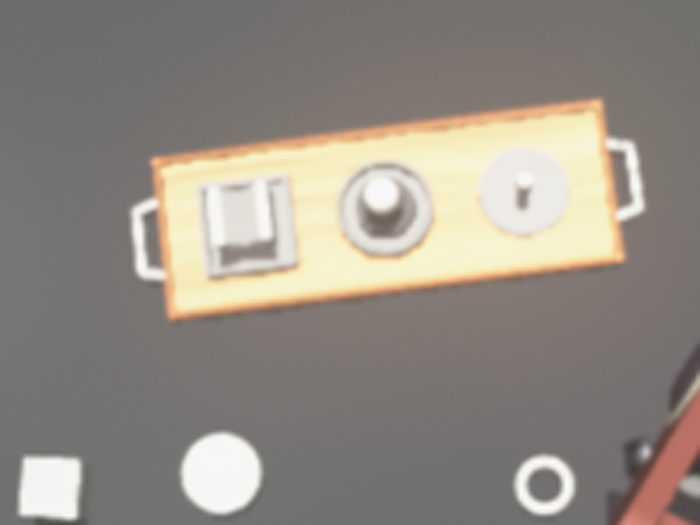

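Call:
{"name": "play_rows", "arguments": {
  "moves": [
    {"x":0,"y":0,"z":-1.5,"turn":0,"jaw":8.2},
    {"x":0,"y":0,"z":-1.5,"turn":0,"jaw":8.2},
    {"x":0,"y":0,"z":-0.9,"turn":0,"jaw":8.2},
    {"x":0,"y":0,"z":0,"turn":0,"jaw":8.2},
    {"x":0,"y":0,"z":0,"turn":0,"jaw":8.2}
  ]
}}

```text
t: 17.93
tool_pos: [0.4516, -0.1948, 0.0037]
tool_rot: [-1.569, -0.102, 0.101]
contact_force: [0.6, 0.6, -0.7]
opening: 0.0821
```

```bash
python3 st.py; python3 look.py o 220,180 250,170
```

```text
t 17.9333 pos [ 0.4516 -0.1948  0.0037] jaw axis yaw 97.4 y [ 0. -0. -1.] open 0.0821 F [ 0.6  0.6 -0.7] q [-0.56  0.    2.08  0.    1.06 -2.26]
```

View pics/o_scene.png

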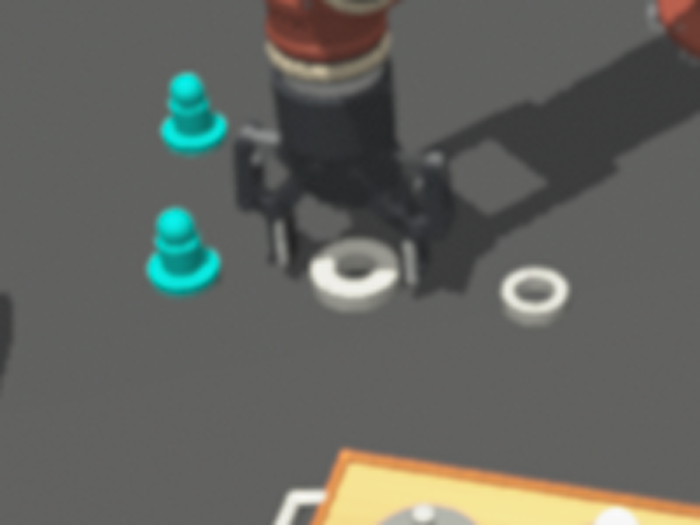

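Call:
{"name": "play_rows", "arguments": {
  "moves": [
    {"x":0,"y":0.2,"z":-0.2,"turn":0,"jaw":7.5},
    {"x":0,"y":0,"z":0,"turn":0,"jaw":6.8},
    {"x":0,"y":0,"z":0,"turn":0,"jaw":6.2},
    {"x":0,"y":0,"z":0,"turn":0,"jaw":5.5},
    {"x":0,"y":0,"z":0,"turn":0,"jaw":5.5},
    {"x":0,"y":0,"z":0,"turn":0,"jaw":5.5}
  ],
  "squeeze": 50
}}

```text
t: 18.53
tool_pos: [0.4516, -0.193, 0.0022]
tool_rot: [-1.569, -0.102, 0.101]
contact_force: [-2.3, 1.6, 6.0]
opening: 0.0578
```

```bash
python3 st.py; python3 look.py p 220,180 250,170
```

```text
t 18.5333 pos [ 0.4516 -0.193   0.0022] jaw axis yaw 97.4 y [ 0. -0. -1.] open 0.0578 F [-2.3  1.6  6. ] q [-0.56  0.    2.08 -0.    1.06 -2.26]
```

View pics/p_scene.png

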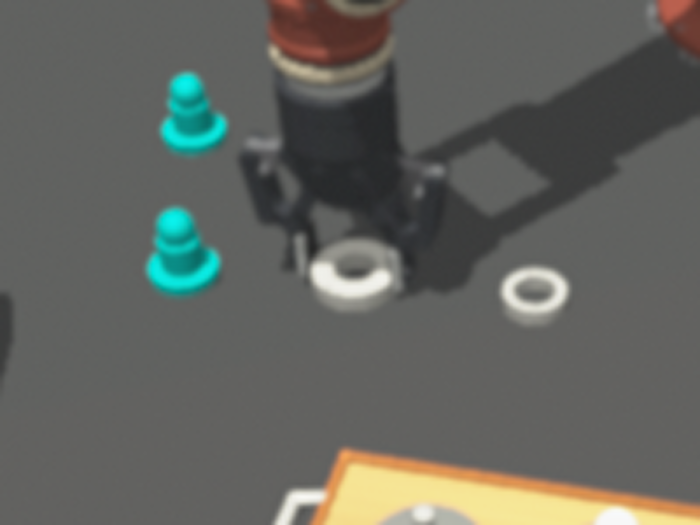

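Call:
{"name": "play_rows", "arguments": {
  "moves": [
    {"x":0,"y":0,"z":0.3,"turn":0,"jaw":5.4},
    {"x":0,"y":0,"z":0.7,"turn":0,"jaw":5.4},
    {"x":0,"y":0,"z":1.5,"turn":0,"jaw":5.4},
    {"x":0,"y":0,"z":2,"turn":0,"jaw":5.4},
    {"x":0,"y":0,"z":2.5,"turn":0,"jaw":5.4},
    {"x":0,"y":0,"z":2,"turn":0,"jaw":5.4},
    {"x":0,"y":0,"z":0,"turn":0,"jaw":5.4}
  ]
}}

```text
t: 19.22
tool_pos: [0.4539, -0.1943, 0.0959]
tool_rot: [-1.573, -0.107, 0.096]
contact_force: [1.4, -0.1, -2.1]
opening: 0.0577
```

```bash
python3 st.py; python3 look.py q 220,160 250,170
```

```text
t 19.2167 pos [ 0.4539 -0.1943  0.0959] jaw axis yaw 97.4 y [ 0.007 -0.005 -1.   ] open 0.0577 F [ 1.4 -0.1 -2.1] q [-0.56 -0.15  2.04  0.    1.24 -2.26]
```

View pics/q_scene.png

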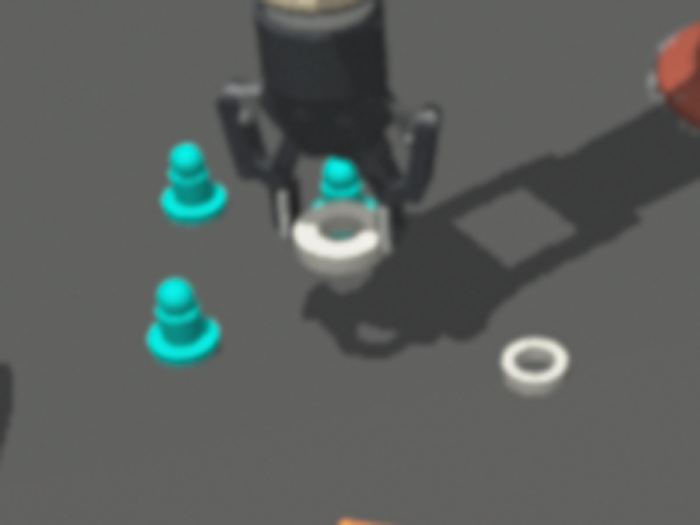

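Call:
{"name": "play_rows", "arguments": {
  "moves": [
    {"x":1.3,"y":1,"z":0,"turn":0,"jaw":5.4},
    {"x":2.5,"y":1.7,"z":0,"turn":0,"jaw":5.4},
    {"x":3,"y":2,"z":0,"turn":0,"jaw":5.4},
    {"x":3,"y":2,"z":0,"turn":0,"jaw":5.4},
    {"x":3,"y":2,"z":0,"turn":0,"jaw":5.4},
    {"x":3,"y":2,"z":0,"turn":0,"jaw":5.4},
    {"x":3,"y":2,"z":0,"turn":0,"jaw":5.4},
    {"x":2,"y":1.6,"z":0,"turn":0,"jaw":5.4}
  ]
}}

```text
t: 19.98
tool_pos: [0.6596, -0.0477, 0.0877]
tool_rot: [-1.567, -0.099, 0.105]
contact_force: [-1.3, -1.2, -1.6]
opening: 0.0574
```

Call:
{"name": "play_rows", "arguments": {
  "moves": [
    {"x":0,"y":0,"z":-1,"turn":0,"jaw":5.4},
    {"x":0,"y":0,"z":-1.5,"turn":0,"jaw":5.4},
    {"x":0,"y":0,"z":0,"turn":0,"jaw":5.4},
    {"x":0,"y":0,"z":0,"turn":0,"jaw":5.4}
  ]
}}

```text
t: 20.32
tool_pos: [0.6556, -0.0498, 0.0618]
tool_rot: [-1.567, -0.095, 0.107]
contact_force: [-0.7, -1.0, -3.0]
opening: 0.0581
```

```bash
python3 st.py; python3 look.py r 260,230 300,160
```

```text
t 20.3167 pos [ 0.6556 -0.0498  0.0618] jaw axis yaw 97.4 y [-0.008  0.001 -1.   ] open 0.0581 F [-0.7 -1.  -3. ] q [-0.19  0.28  1.65 -0.    1.22 -1.89]
```

View pics/r_scene.png

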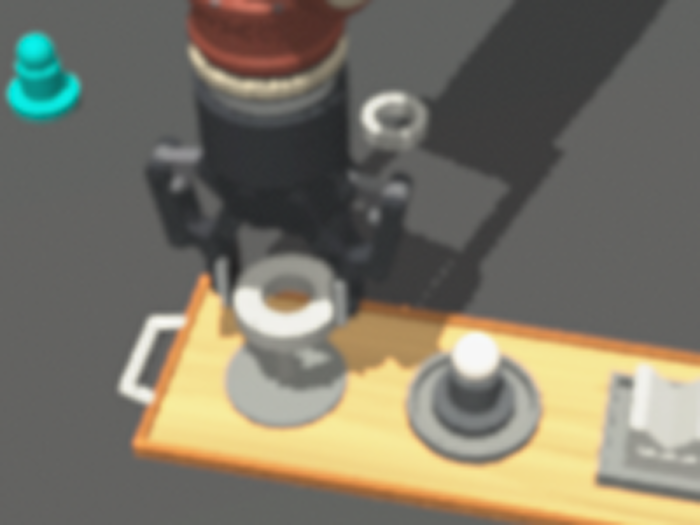

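```bash
python3 - <<'E'
from h import *
im=eyes.get_image("scene")
for p in((288,292),(285,298)):
    q=(p[0]/3.5+160-.5,p[1]/3.5+155-.5);print(at_z(im,q,.0756).round(4))
E
```

```text
[ 0.655  -0.0503  0.0756]
[ 0.6596 -0.0501  0.0756]
```

Call:
{"name": "play_rows", "arguments": {
  "moves": [
    {"x":0.4,"y":-0.2,"z":0,"turn":0,"jaw":5.4},
    {"x":0,"y":0,"z":-0.8,"turn":0,"jaw":5.4},
    {"x":0,"y":0,"z":-1,"turn":0,"jaw":5.4},
    {"x":0,"y":0,"z":-0.7,"turn":0,"jaw":5.4},
    {"x":0,"y":0,"z":0,"turn":0,"jaw":5.4}
  ]
}}

```text
t: 20.88
tool_pos: [0.661, -0.0514, 0.0378]
tool_rot: [-1.567, -0.098, 0.105]
contact_force: [-0.8, 1.0, -4.0]
opening: 0.0575
```

```bash
python3 st.py; python3 look.py s 260,240 300,160
```

```text
t 20.8833 pos [ 0.661  -0.0514  0.0378] jaw axis yaw 97.4 y [-0.005  0.001 -1.   ] open 0.0575 F [-0.8  1.  -4. ] q [-0.19  0.32  1.65  0.    1.18 -1.89]
```

View pics/s_scene.png

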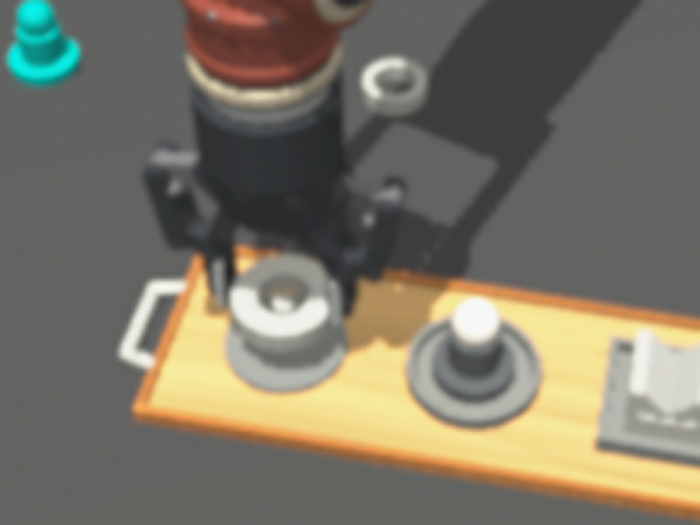

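Call:
{"name": "play_rows", "arguments": {
  "moves": [
    {"x":0,"y":0,"z":-0.7,"turn":0,"jaw":5.4},
    {"x":0,"y":0,"z":-0.7,"turn":0,"jaw":5.4},
    {"x":0,"y":0,"z":-0.5,"turn":0,"jaw":5.4},
    {"x":0,"y":0,"z":-0.4,"turn":0,"jaw":5.4},
    {"x":0,"y":0,"z":-0.1,"turn":0,"jaw":5.4},
    {"x":0,"y":0,"z":0,"turn":0,"jaw":5.4},
    {"x":0,"y":0,"z":0,"turn":0,"jaw":5.4}
  ]
}}

```text
t: 21.57
tool_pos: [0.6632, -0.0517, 0.0171]
tool_rot: [-1.568, -0.102, 0.101]
contact_force: [-0.2, 0.2, -2.1]
opening: 0.0576
```

```bash
python3 st.py; python3 look.py u 260,240 300,160
```

```text
t 21.5667 pos [ 0.6632 -0.0517  0.0171] jaw axis yaw 97.4 y [ 0. -0. -1.] open 0.0576 F [-0.2  0.2 -2.1] q [-0.19  0.35  1.65 -0.    1.14 -1.89]
```

View pics/u_scene.png

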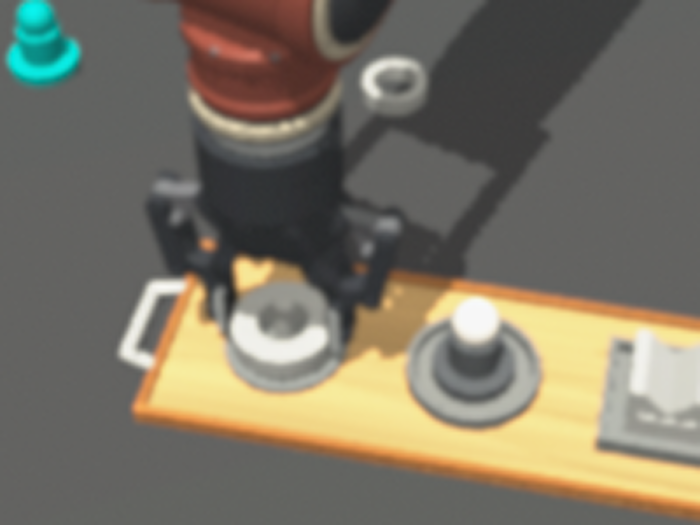

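Ring is round the post, about 5 mm above the disc; lowering the rest and releasing.

Call:
{"name": "play_rows", "arguments": {
  "moves": [
    {"x":-0.2,"y":0,"z":-0.2,"turn":0,"jaw":5.4},
    {"x":0,"y":0,"z":-0.2,"turn":0,"jaw":5.4},
    {"x":0,"y":0,"z":-0.1,"turn":0,"jaw":5.4},
    {"x":0,"y":0,"z":0,"turn":0,"jaw":5.4},
    {"x":0,"y":0,"z":0,"turn":0,"jaw":5.4}
  ]
}}

```text
t: 22.08
tool_pos: [0.6612, -0.0517, 0.0123]
tool_rot: [-1.568, -0.102, 0.102]
contact_force: [-1.7, 1.0, 0.1]
opening: 0.0574
```

Call:
{"name": "play_rows", "arguments": {
  "moves": [
    {"x":0,"y":0,"z":0,"turn":0,"jaw":6.3},
    {"x":0,"y":0,"z":0,"turn":0,"jaw":7.2},
    {"x":0,"y":0,"z":0,"turn":0,"jaw":7.6},
    {"x":0,"y":0,"z":1,"turn":0,"jaw":7.6},
    {"x":0,"y":0,"z":2.5,"turn":0,"jaw":7.6},
    {"x":0,"y":0,"z":3,"turn":0,"jaw":7.6},
    {"x":0,"y":0,"z":3,"turn":0,"jaw":7.6},
    {"x":0,"y":0,"z":0.5,"turn":0,"jaw":7.6}
  ]
}}

```text
t: 22.75
tool_pos: [0.6652, -0.0524, 0.1202]
tool_rot: [-1.571, -0.111, 0.093]
contact_force: [0.9, 0.4, 1.3]
opening: 0.076
```

```bash
python3 st.py; python3 look.py v 260,240 300,160
```

```text
t 22.75 pos [ 0.6652 -0.0524  0.1202] jaw axis yaw 97.4 y [ 0.012 -0.002 -1.   ] open 0.076 F [0.9 0.4 1.3] q [-0.19  0.23  1.61  0.    1.29 -1.89]
```

View pics/v_scene.png

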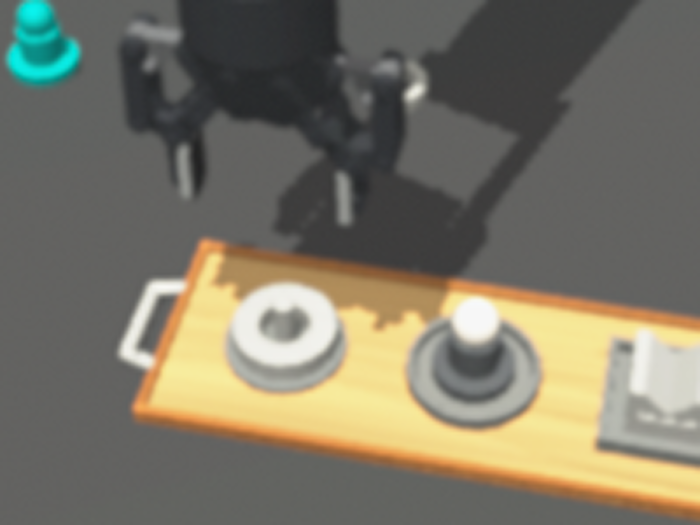

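Call:
{"name": "play_rows", "arguments": {
  "moves": [
    {"x":-1.5,"y":-0.1,"z":0,"turn":0,"jaw":7},
    {"x":-3,"y":-0.2,"z":0,"turn":0,"jaw":6.6},
    {"x":-3.2,"y":-0.3,"z":0,"turn":0,"jaw":6.6},
    {"x":-3.2,"y":-0.3,"z":0,"turn":0,"jaw":6.6},
    {"x":-3.2,"y":-0.3,"z":0,"turn":0,"jaw":6.6},
    {"x":-3.2,"y":-0.3,"z":0,"turn":0,"jaw":6.6},
    {"x":-3.2,"y":-0.3,"z":0,"turn":0,"jaw":6.6},
    {"x":-3,"y":-0.1,"z":0,"turn":0,"jaw":6.6}
  ]
}}

```text
t: 23.52
tool_pos: [0.4232, -0.0703, 0.1098]
tool_rot: [-1.567, -0.099, 0.104]
contact_force: [-0.7, 0.6, -0.1]
opening: 0.0656
```

Call:
{"name": "play_rows", "arguments": {
  "moves": [
    {"x":0,"y":0,"z":-1.5,"turn":0,"jaw":6.6},
    {"x":0,"y":0,"z":-3,"turn":0,"jaw":6.6},
    {"x":0,"y":0,"z":-2.5,"turn":0,"jaw":6.6},
    {"x":0,"y":0,"z":-1,"turn":0,"jaw":6.6},
    {"x":0,"y":0,"z":0,"turn":0,"jaw":6.6},
    {"x":0,"y":0,"z":0,"turn":0,"jaw":6.6}
  ]
}}

```text
t: 24.02
tool_pos: [0.4255, -0.0704, 0.0313]
tool_rot: [-1.567, -0.1, 0.103]
contact_force: [0.5, -0.3, 0.7]
opening: 0.0659
```

Correcting x and descending to ring height.

Call:
{"name": "play_rows", "arguments": {
  "moves": [
    {"x":0.2,"y":0,"z":-1,"turn":0,"jaw":6.6},
    {"x":0,"y":0,"z":-1,"turn":0,"jaw":6.6},
    {"x":0,"y":0,"z":-0.8,"turn":0,"jaw":6.6},
    {"x":0,"y":0,"z":0,"turn":0,"jaw":6.6},
    {"x":0,"y":0,"z":0,"turn":0,"jaw":6.6}
  ]
}}

```text
t: 24.43
tool_pos: [0.4276, -0.0705, 0.0033]
tool_rot: [-1.568, -0.1, 0.103]
contact_force: [-0.1, 0.7, -0.9]
opening: 0.0661
```

```bash
python3 st.py; python3 look.py w 270,180 300,200
```

```text
t 24.4333 pos [ 0.4276 -0.0705  0.0033] jaw axis yaw 97.4 y [-0.002  0.001 -1.   ] open 0.0661 F [-0.1  0.7 -0.9] q [-0.34 -0.14  2.22 -0.    1.07 -2.04]
```

View pics/w_scene.png

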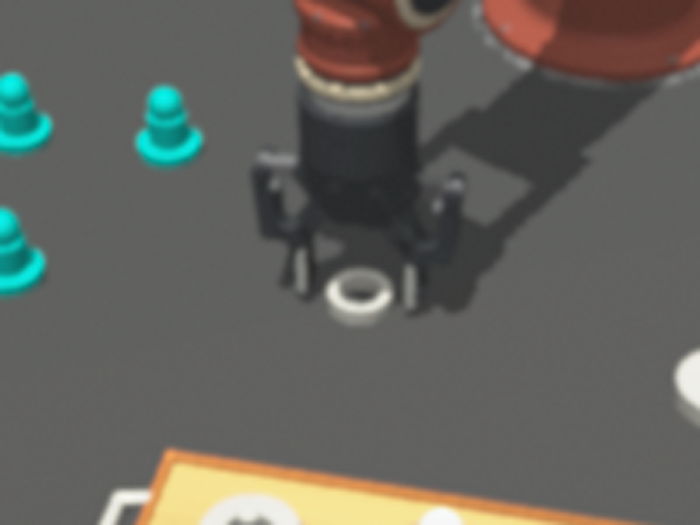

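View pics/w_top.png

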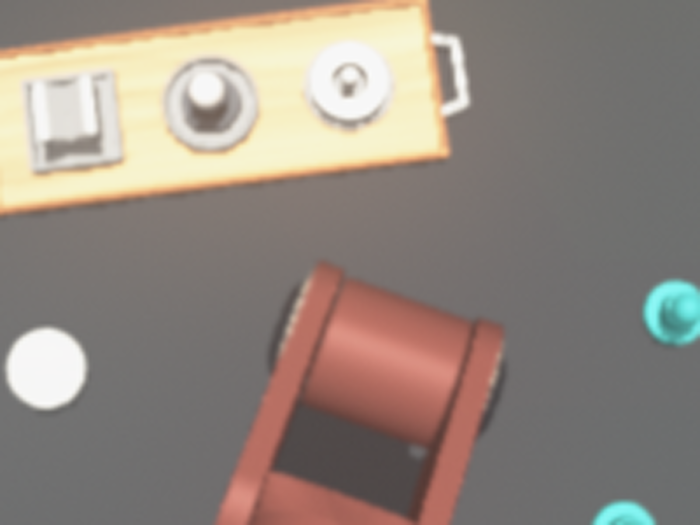

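```bash
python3 - <<'E'
from fit import *
im=eyes.get_image("scene")
f=lambda P:((proj(im,P)+.5-[170,105])*3.5).round(0).tolist()
print(f([[.4276,-.0705,.014],[.4276+.011,-.0705+.033,.010],[.4276+.011,-.0705-.033,.010],[.4276,-.0705+.033,.010],[.4276,-.0705-.033,.010]]))
E
```

```text
[[360.0, 288.0], [400.0, 313.0], [309.0, 291.0], [405.0, 303.0], [314.0, 281.0]]
```

Call:
{"name": "play_rows", "arguments": {
  "moves": [
    {"x":0.2,"y":0,"z":-0.2,"turn":0,"jaw":5.8},
    {"x":0,"y":0,"z":0,"turn":0,"jaw":5},
    {"x":0,"y":0,"z":0,"turn":0,"jaw":4.4},
    {"x":0,"y":0,"z":0,"turn":0,"jaw":3.9},
    {"x":0,"y":0,"z":0,"turn":0,"jaw":3.9},
    {"x":0,"y":0,"z":0,"turn":0,"jaw":3.9}
  ],
  "squeeze": 40
}}

```text
t: 25.08
tool_pos: [0.4306, -0.0708, 0.0027]
tool_rot: [-1.569, -0.102, 0.101]
contact_force: [-1.6, 0.7, 6.4]
opening: 0.0421
```

Call:
{"name": "play_rows", "arguments": {
  "moves": [
    {"x":0,"y":0,"z":0.3,"turn":0,"jaw":3.9},
    {"x":0,"y":0,"z":0.7,"turn":0,"jaw":3.9},
    {"x":0,"y":0,"z":2,"turn":0,"jaw":3.9},
    {"x":0,"y":0,"z":3,"turn":0,"jaw":3.9},
    {"x":0,"y":0,"z":3,"turn":0,"jaw":3.9},
    {"x":0,"y":0,"z":1,"turn":0,"jaw":3.9},
    {"x":0,"y":0,"z":0,"turn":0,"jaw":3.9}
  ]
}}

```text
t: 25.67
tool_pos: [0.4325, -0.0715, 0.1056]
tool_rot: [-1.571, -0.107, 0.096]
contact_force: [-0.1, -0.0, -0.2]
opening: 0.0416
```

```bash
python3 st.py; python3 look.py x 270,160 300,200
```

```text
t 25.6667 pos [ 0.4325 -0.0715  0.1056] jaw axis yaw 97.4 y [ 0.007 -0.002 -1.   ] open 0.0416 F [-0.1 -0.  -0.2] q [-0.33 -0.31  2.16 -0.    1.29 -2.03]
```

View pics/x_scene.png

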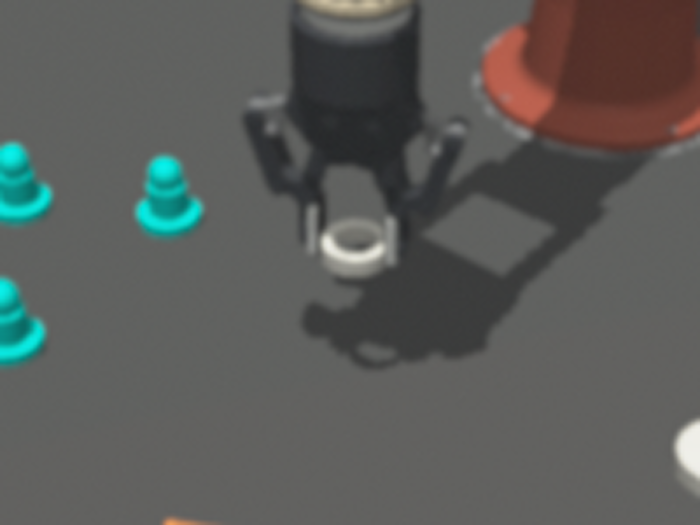

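Call:
{"name": "play_rows", "arguments": {
  "moves": [
    {"x":1.5,"y":0.1,"z":0,"turn":0,"jaw":3.9},
    {"x":3,"y":0.3,"z":0,"turn":0,"jaw":3.9},
    {"x":3.2,"y":0.3,"z":0,"turn":0,"jaw":3.9},
    {"x":3.2,"y":0.3,"z":0,"turn":0,"jaw":3.9},
    {"x":3.2,"y":0.3,"z":0,"turn":0,"jaw":3.9},
    {"x":3.2,"y":0.3,"z":0,"turn":0,"jaw":3.9},
    {"x":3.2,"y":0.3,"z":0,"turn":0,"jaw":3.9},
    {"x":2.4,"y":0.1,"z":0,"turn":0,"jaw":3.9}
  ]
}}

```text
t: 26.43
tool_pos: [0.6594, -0.0499, 0.0979]
tool_rot: [-1.567, -0.098, 0.106]
contact_force: [-1.0, -0.4, -0.9]
opening: 0.0413
```

Call:
{"name": "play_rows", "arguments": {
  "moves": [
    {"x":0,"y":0,"z":-1,"turn":0,"jaw":3.9},
    {"x":0,"y":0,"z":-1.5,"turn":0,"jaw":3.9},
    {"x":0,"y":0,"z":-0.6,"turn":0,"jaw":3.9},
    {"x":0,"y":0,"z":0,"turn":0,"jaw":3.9},
    {"x":0,"y":0,"z":0,"turn":0,"jaw":3.9},
    {"x":0,"y":0,"z":0,"turn":0,"jaw":3.9}
  ]
}}

```text
t: 26.93
tool_pos: [0.6583, -0.0508, 0.0709]
tool_rot: [-1.568, -0.101, 0.102]
contact_force: [-0.5, -0.1, -1.1]
opening: 0.0416
```

```bash
python3 st.py; python3 look.py y 260,240 300,160
```

```text
t 26.9333 pos [ 0.6583 -0.0508  0.0709] jaw axis yaw 97.4 y [-0.001  0.    -1.   ] open 0.0416 F [-0.5 -0.1 -1.1] q [-0.19  0.27  1.64 -0.    1.22 -1.89]
```

View pics/y_scene.png

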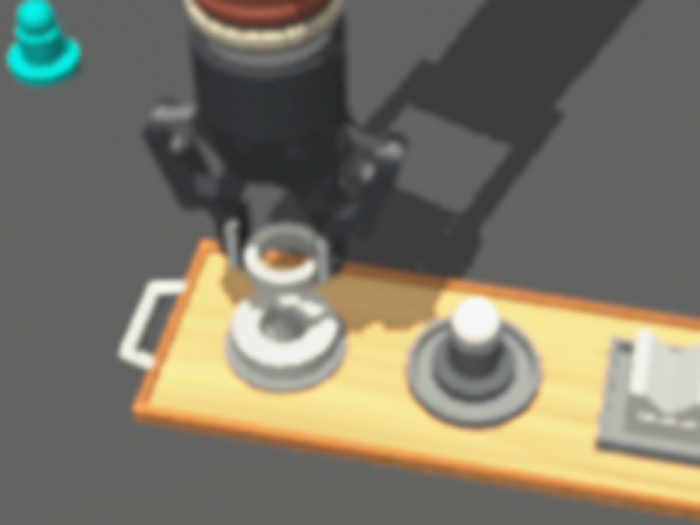

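Call:
{"name": "play_rows", "arguments": {
  "moves": [
    {"x":0.3,"y":-0.1,"z":0,"turn":0,"jaw":3.9},
    {"x":0,"y":0,"z":-1,"turn":0,"jaw":3.9},
    {"x":0,"y":0,"z":-1.2,"turn":0,"jaw":3.9},
    {"x":0,"y":0,"z":-0.8,"turn":0,"jaw":3.9},
    {"x":0,"y":0,"z":0,"turn":0,"jaw":3.9},
    {"x":0,"y":0,"z":0,"turn":0,"jaw":3.9}
  ]
}}

```text
t: 27.53
tool_pos: [0.6609, -0.0515, 0.0391]
tool_rot: [-1.568, -0.099, 0.104]
contact_force: [0.5, -0.3, -1.1]
opening: 0.0421
```

```bash
python3 st.py; python3 look.py z 260,240 300,160
```

```text
t 27.5333 pos [ 0.6609 -0.0515  0.0391] jaw axis yaw 97.4 y [-0.003  0.001 -1.   ] open 0.0421 F [ 0.5 -0.3 -1.1] q [-0.19  0.32  1.65  0.    1.18 -1.89]
```

View pics/z_scene.png

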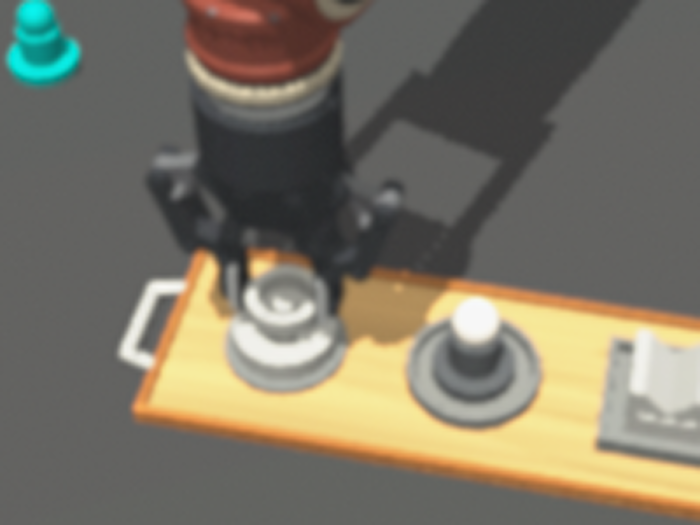

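Call:
{"name": "play_rows", "arguments": {
  "moves": [
    {"x":0,"y":0,"z":-0.4,"turn":0,"jaw":3.9},
    {"x":0,"y":0,"z":-0.3,"turn":0,"jaw":3.9},
    {"x":0,"y":0,"z":-0.2,"turn":0,"jaw":3.9},
    {"x":0,"y":0,"z":0,"turn":0,"jaw":3.9},
    {"x":0,"y":0,"z":0,"turn":0,"jaw":3.9},
    {"x":0,"y":0,"z":0,"turn":0,"jaw":3.9}
  ]
}}

```text
t: 28.13
tool_pos: [0.6622, -0.0517, 0.0321]
tool_rot: [-1.568, -0.102, 0.101]
contact_force: [0.1, -0.3, -0.9]
opening: 0.042
```

Call:
{"name": "play_rows", "arguments": {
  "moves": [
    {"x":-0.1,"y":0,"z":-0.2,"turn":0,"jaw":3.9},
    {"x":0,"y":0,"z":-0.1,"turn":0,"jaw":3.9},
    {"x":0,"y":0,"z":0,"turn":0,"jaw":3.9},
    {"x":0,"y":0,"z":0,"turn":0,"jaw":3.9}
  ]
}}

```text
t: 28.47
tool_pos: [0.6611, -0.0517, 0.029]
tool_rot: [-1.568, -0.101, 0.102]
contact_force: [0.5, 0.1, -0.3]
opening: 0.0418
```

Ring is essentially on the large one (bottom ≈ 0.026). Release and retreat.

Call:
{"name": "play_rows", "arguments": {
  "moves": [
    {"x":0,"y":0,"z":0,"turn":0,"jaw":4.7},
    {"x":0,"y":0,"z":0,"turn":0,"jaw":5.5},
    {"x":0,"y":0,"z":0,"turn":0,"jaw":6.2},
    {"x":0,"y":0,"z":0.5,"turn":0,"jaw":6.5},
    {"x":0,"y":0,"z":2,"turn":0,"jaw":6.5},
    {"x":0,"y":0,"z":3,"turn":0,"jaw":6.5},
    {"x":0,"y":0,"z":3,"turn":0,"jaw":6.5},
    {"x":-2,"y":0,"z":3,"turn":0,"jaw":6.5}
  ]
}}

```text
t: 29.13
tool_pos: [0.6429, -0.0519, 0.1461]
tool_rot: [-1.569, -0.104, 0.1]
contact_force: [0.3, -0.2, 0.7]
opening: 0.0647
```

Call:
{"name": "play_rows", "arguments": {
  "moves": [
    {"x":-3,"y":-2,"z":0,"turn":0,"jaw":6.5},
    {"x":-3,"y":-3,"z":0,"turn":0,"jaw":6.5},
    {"x":-3,"y":-3,"z":0,"turn":0,"jaw":6.5},
    {"x":-3,"y":-3,"z":0,"turn":0,"jaw":6.5},
    {"x":-2,"y":-2,"z":0,"turn":0,"jaw":6.5},
    {"x":0,"y":0,"z":0,"turn":0,"jaw":6.5}
  ]
}}

```text
t: 29.63
tool_pos: [0.4999, -0.183, 0.1445]
tool_rot: [-1.57, -0.097, 0.099]
contact_force: [0.6, 0.7, 0.3]
opening: 0.065
```

```bash
python3 st.py; python3 look.py fin 300,260 270,170; python3 - <<'E'
from fit import *
vis=[]
im=eyes.get_image("top")
for c in("top","scene"):
    im=eyes.get_image(c)
    for q in("vee_block","ball_standard","large_ring","small_ring","plain_block","solid_disc"):
        print(c,q,[(at_z(im,a["point"],{"vee_block":.01,"ball_standard":.01,"large_ring":.01,"small_ring":.026}.get(q,0))[:2].round(3).tolist(),round(a["score"],2)) for a in pinpoint(c,q)[:4]])
    th=np.radians(7.5);u=np.array([np.cos(th),np.sin(th)]);v=np.array([-np.sin(th),np.cos(th)]);C=np.array([.6465,.0575])
    V=cv2.resize(im["img"][:,:,::-1],None,fx=5,fy=5,interpolation=cv2.INTER_CUBIC)
    def dr(P,col=(0,0,255)): cv2.polylines(V,[np.round((proj(im,P)+.5)*5).astype(int)],True,col,1)
    P=C-.11*v
    dr(circ(.022,.040)+[*P,0]);dr(circ(.03,.026)+[*P,0],(255,0,0));dr(circ(.013,.052)+[*C,0]);dr(circ(.024,.02)+[*C,0],(255,0,0))
    s=C+.11*v;dr([[*(s+a*u+b*v),.046] for a,b in((-.022,-.022),(.022,-.022),(.022,.022),(-.022,.022))])
    k=(proj(im,[[*C,.02]])[0]*5).astype(int);cv2.imwrite(f"pics/fo_{c}.png",V[k[1]-220:k[1]+260,k[0]-400:k[0]+400])
E
```

```text
t 29.6333 pos [ 0.4999 -0.183   0.1445] jaw axis yaw 97.1 y [-0.001 -0.002 -1.   ] open 0.065 F [0.6 0.7 0.3] q [-0.49 -0.1   1.91 -0.    1.33 -2.18]
top vee_block [([0.633, 0.172], 0.59)]
top ball_standard [([0.656, 0.056], 0.73), ([0.341, -0.374], 0.64), ([0.311, -0.259], 0.45), ([0.637, 0.06], 0.37)]
top large_ring []
top small_ring [([0.667, -0.047], 0.53)]
top plain_block [([0.421, 0.307], 0.65)]
top solid_disc [([0.431, 0.175], 0.75)]
scene vee_block []
scene ball_standard [([0.489, -0.3], 0.84), ([0.645, 0.054], 0.83), ([0.319, -0.264], 0.66)]
scene large_ring [([0.667, -0.053], 0.56)]
scene small_ring [([0.666, -0.052], 0.55)]
scene plain_block [([0.418, 0.301], 0.85)]
scene solid_disc [([0.423, 0.179], 0.76)]
```

View pics/fo_scene.png

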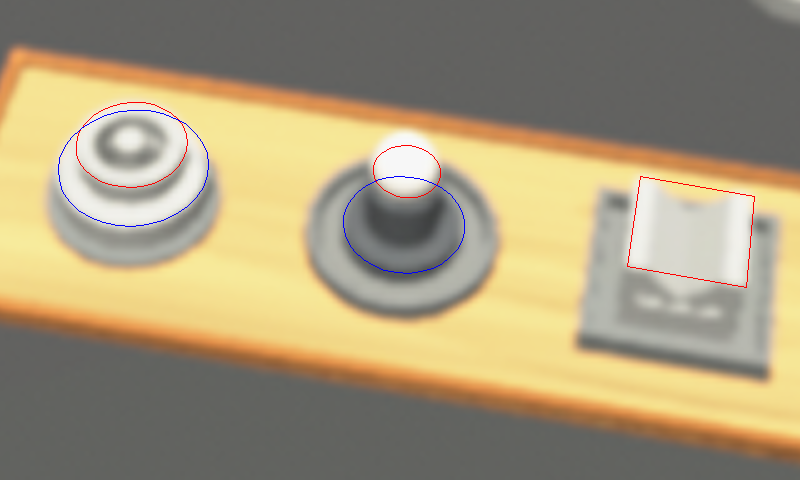

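View pics/fo_top.png

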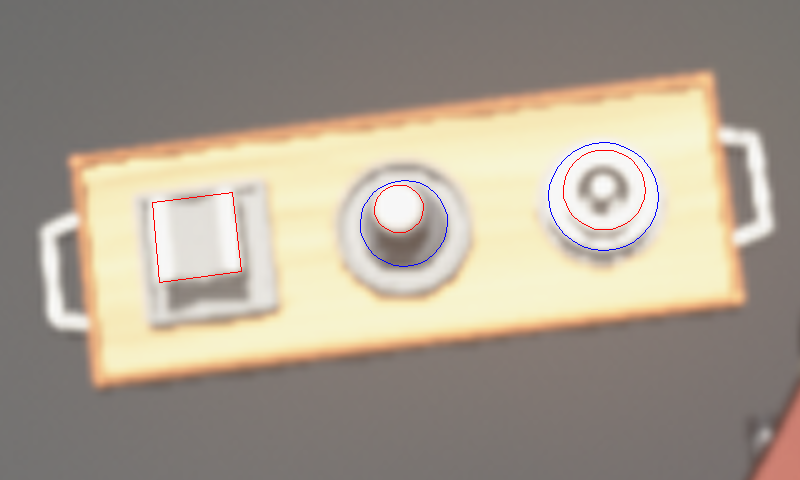

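```bash
python3 -c "
from station import finish_job
print(finish_job())"
```

```text
the job is handed in; nothing more can be done
None
```

I put the whole kit back in its caddy and handed the job in at about 30 s of the 120 s allowed. `finish_job` gives no verdict, so the result rests on my own checks.

- **V-block:** it is flat in the square recess. In both camera overlays it sits within about 3 mm of the recess centre.
- **Ball standard:** it is upright in the round recess. I lowered it until it touched the floor and only then opened the jaws. The ball centre is about 4 mm off in the scene view, and the top view agrees with the planned position.
- **Rings:** the large ring is flat on the post's disc and the small ring lies on it. The post shows inside both holes, and the outlines match within about 3 mm.
- **Left alone:** I never touched the plain block, the solid disc or the turquoise standards. The networks' final estimates put both look-alikes within a few millimetres to 1 cm of where they started.
- **Gripper:** it ended open and clear of everything, with about zero contact force.

**Checks that disagreed or failed:**
- The two cameras differed by up to about 5 mm in x, so I worked from averages.
- The networks' final points were up to 10 mm off the overlays for some placed pieces, at middling scores: the ball standard in the top view was off by about 10 mm.
- The networks missed the V-block in the scene view and the large ring in the top view. For both I relied on the overlays instead.

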